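# Start a drying weighing on a spring balance with a drag marker

### The arm

A 7-joint arm with a two-finger parallel gripper is mounted at the origin on a cart in front of the work surface, level with it; the furniture and walls round the work are solid. World frame = base frame: x ahead of the robot, y to its left, z up, the work surface at z = 0. Lengths are in m, angles in rad, forces in N, time in s.
With the tool pointing down it reaches from about 0.4 to 0.85 m from the base axis. Payload 4.4 kg.
Tool frame: the origin (TCP) lies midway between the tips of the shut fingers; the grasp point (between the pads) lies 19 mm behind it; z points along the fingers, y is the line along which they close (so a half turn about z gives the same grasp; the last joint's range is limited). The gripper opens to 94 mm and grips with 3 to 60 N. Pads are 16 mm wide; open, the fingers measure 119 mm over their backs; the gripper's body (75 mm by 177 mm) begins 78 mm behind the grasp point.
Start: joints at [1.09, 0.628, 0.038, 1.517, -0.027, 0.996, -0.02], TCP at [0.262, -0.595, 0.205] pointing down, gripper open.
Joint ranges: [-3.06, 3.06], [-0.37, 2.12], [-1.25, 1.32], [0.18, 2.47], [-1.1, 4.24], [0.23, 1.98], [-2.94, 2.94]. Speed limits (rad/s): [2.57, 2.57, 3.14, 3.14, 3.14, 3.14, 3.14].

### API

Orientations are given as a 3x3 rotation matrix whose columns are the frame's x, y, z axes.
In Python, from bench import sensors, read_camera, env gives the robot as it stands.
- The arm moves only by the tool jog_arm, never from a script. Its argument "rows" is a list of rows, each an object of numbers: "x", "y", "z": the shift along the tool's x, y, z in units of 30 mm (1.0 is 30 mm); "turn": the turn about the tool's z in units of 5 degrees (1.0 is 5 degrees); "gripper": the gripper command: -1 is fully open, 1 is shut, values between are in proportion. A call has 1 to 12 rows; each row shifts and turns the commanded pose from where the row before left it, along the tool's axes as they then stand; what a row does not reach is not made up. A row lasts 1/12 s, in which the tool goes at most 41.7 mm and 7.16 degrees, less where a joint would pass 70% of its speed; a pose out of reach is approached as far as the arm can. A call is refused whole if a number of a shift passes 1 or a number of a turn 1, either way. A call with a gripper value outside its range is refused whole. The fingers move at their own pace and stop on an object; "squeeze" is the grip in N (left out, the last holds). Time passes only in rows, so rows that do not move let the fingers close. It gives the time, the measured TCP pose, the force, the opening and the grip force at its end, in the units of the state.
- sensors.state(): the state, without advancing time (a new reading comes with each control period).
- read_camera(name): name is "side" or "top"; returns a dict with "pixels" (420x560x3 uint8, blue, green, red), "depth" (420x560 float32, m along the optical axis (not along the pixel's ray), 0 where there is no reading), "fx", "fy", "cx", "cy" (pixels), "origin" and "attitude" of the camera in the world. Camera axes: x right, y down, z forward; pixel columns grow to the right and rows downward; lengths in m; the calibration is good to about 2 mm. A picture is of the moment at which its call begins.
- env.hand_in(): hands the job in; it is judged then, once.
The state is a dict: "time": time; "qpos": joint angles; "joint_vel": joint speeds; "effort": joint torques, N m; "tcp_pos": TCP position; "ee_rot": TCP orientation; "contact_force": force on the tool from outside, world axes, zero at the start; "ft_torque": the same for the moment, N m; "width": opening from 0.0 (shut) to 1.0 (fully open); "grip_force": force on a finger pad.
Only numpy, scipy, OpenCV 4.12 (cv2) and the standard library are available. Lean on these libraries where they do the work, as an engineer would, in place of code of your own. Each camera call takes 0.05 s, during which the arm holds its last target. There are 200 camera calls.

### The job

Start the drying record of the sample canister on the spring balance. First slide the yellow drag marker all the way up until it rests against the red pointer at zero, then hang the canister by its bail on the balance's hook, letting the spring take the weight so gently that the pointer carries the marker down only to the settled weight, with no overshoot. Leave the canister hanging free and still, with the marker resting at the pointer; do not touch the marker again once the canister is on the hook, and leave everything else on the table where it is.

Things in the scene. Friction and masses are not known exactly. Their poses are not given: they have to be found in the camera images.
- stand: Retort stand with blue flat spring balance, fixed to the table. Origin: table height, below the hook's axis; x points from the robot's side to the back (hook opens to -x), z up. Grey base plate 185x130x12, from x -65 to +120. Balance body 42 wide, 18 deep (front face x -9), z 251 to 403; steel rod at x +85, 447 high. Its front and right (-y) side are clear.
- hook_seat (a point): Steel J-hook under the balance, wire 6 thick; point: top of the wire in the crook, where the bail hangs. Unloaded 205 above the table. Crook in the stand's x-z plane: upturned tip at x -16, its top 17 above the seat; the back of the crook rises at x +19 to 30 above the seat, joining the shank on the axis 50 above. The bail goes in over the tip, from the front.
- hook (a joint): Travel of hook and red pointer down from zero, m (0 to 0.075): the reading. Spring 140 N/m, lightly damped (2.2 N s/m, it bounces), preloaded so that the empty hook stands at 0; full at 75 mm. Hook and pointer weigh 40 g.
- pointer (a point): Middle of the lower edge of the red pointer, a bar 34 wide, 5 high, on the front of the balance (11 in front of the hook's axis); moves with the hook. 332.5 above the table at zero.
- marker (a joint): Travel of the yellow drag marker down from zero, m (0 to 0.072). At 0 it is 0.5 mm below the resting pointer. Held by friction of 0.3 N; starts 62 to 70 mm down. The pointer pushes it down as it descends and leaves it behind when it rises; pushed up it stops at zero.
- marker_tab (a point): The marker's yellow thumb tab, a bar sticking out of the balance's front towards the robot: 12 wide (stand's y), 8 high, 36 long. Point: 27 in front of the balance's front face, 13 from the tab's free end. At zero the point is 328 above the table. The tab can be pinched across its width.
- marker_top (a point): Middle of the upper edge of the yellow marker, which meets the pointer's lower edge; same x and y as pointer.
- canister_mid (a point): Perforated steel canister, a round can 56 in diameter and 74 high, standing loose on the table; point on its axis, 38 above its bottom, near its centre of mass. z along the can's axis, y along the bail's bar (either way round is the same). Weighs 0.20 to 0.75 kg, different each time. A hand leaning 45 degrees to the right (-y) has room.
- bail_top (a point): Underside of the peak of the canister's rigid wire bail (5 thick), 118 above the can's bottom on its axis, which rests on the hook's seat. The bail is an arch in the canister's y-z plane, 51 wide at the can, fixed upright.
- lamp_left: White desk lamp at the left of the table, 342 high, its head reaching towards the robot; origin under it. Fixed; keep clear of it.
- petri_large: Covered petri dish, 90 across, 14 high; origin under its centre. To be left alone.
- steel_tin: Flat steel tin, 114 across, 17 high; origin under its centre. To be left alone.
- petri_small: Covered petri dish, 60 across, 14 high; origin under its centre. To be left alone.

How it is judged:
By the outcome, as a careful person would: the job done as asked, in the order asked, and still so for the second after the job is handed in, with the robot touching nothing.
It also fails if it takes over 62 s, if anything falls off the work surface, if the arm or the gripper's body presses on something with over 40 N, if the wrist force passes 120 N, or if a joint passes its speed limit or range.

## Working session

There is one attempt and no reset: what is moved stays moved. The work goes in short steps, Python scripts to look and compute and a tool call to move; the robot and the scene stay as the last step left them, time stands still between calls to the robot, and variables do not carry over. Pictures are saved under pics/ and viewed, at most 10 in all, crops included, and the job is handed in when it is done.

Besides the shell and the picture viewer there is one more tool, called as name(argument=value, ...), one argument or row to a line, values as JSON. jog_arm: Moves the arm, as the interface text tells. Its arguments: {"type":"object","properties":{"rows":{"type":"array"},"squeeze":{"type":"number"}},"required":["rows"]}

```bash
mkdir -p pics; ls; cat > h.py <<'E'
import numpy as np,cv2
from bench import sensors,read_camera,env
def grab(n,f=None):
    c=read_camera(n)
    if f: cv2.imwrite('pics/'+f,c['pixels'])
    return c
def pts(c):
    d=c['depth'];v,u=np.mgrid[:d.shape[0],:d.shape[1]]
    P=np.stack([(u-c['cx'])/c['fx']*d,(v-c['cy'])/c['fy']*d,d],-1)
    return P@np.array(c['attitude']).T+np.array(c['origin'])
E
python3 - <<'E'
from h import *
for n in('side','top'):
    c=grab(n,n+'0.png');print(n,c['fx'],c['cx'],c['cy'],c['origin'],np.round(c['attitude'],3).tolist())
    np.savez('pics/'+n+'0.npz',**c)
s=sensors.state();print(s)
E
```

```text
pics
side 503.22635025578285 279.25688652067475 210.33241982767163 [0.69304837 0.82913722 1.38230261] [[-0.951, 0.269, -0.153], [0.309, 0.803, -0.509], [-0.014, -0.531, -0.847]]
top 530.8410998414884 284.2397161920585 208.4706759953912 [0.22318605 0.0863588  1.64715254] [[-0.027, -0.981, 0.192], [-0.999, 0.03, 0.01], [-0.016, -0.191, -0.981]]
{'time': 0.1, 'qpos': array([ 1.09020237,  0.62923178,  0.03844478,  1.5182453 , -0.0269881 ,
        0.99628861, -0.02000146]), 'joint_vel': array([-3.13300865e-04, -1.17416898e-03,  1.04163983e-03, -3.97316792e-03,
       -1.13936782e-05, -1.23491344e-03,  9.03835170e-04]), 'effort': array([ 3.72105162e-03, -5.50785899e+01,  1.14758279e+00, -1.87115800e+01,
       -5.22084162e-02,  1.91971252e-02,  3.89439060e-05]), 'tcp_pos': array([ 0.26174042, -0.594334  ,  0.2046675 ]), 'ee_rot': array([[ 9.15197144e-01,  4.03005846e-01, -6.89649666e-04],
       [ 4.03006435e-01, -9.15195908e-01,  1.50456040e-03],
       [-2.48179168e-05, -1.65490263e-03, -9.99998630e-01]]), 'contact_force': array([-0.62938942,  0.58230214,  0.93325998]), 'ft_torque': array([ 0.00120629, -0.01841653,  0.03284531]), 'grip_force': 0.0, 'width': 0.9981295337213081}
```

View pictures.

View pics/side0.png

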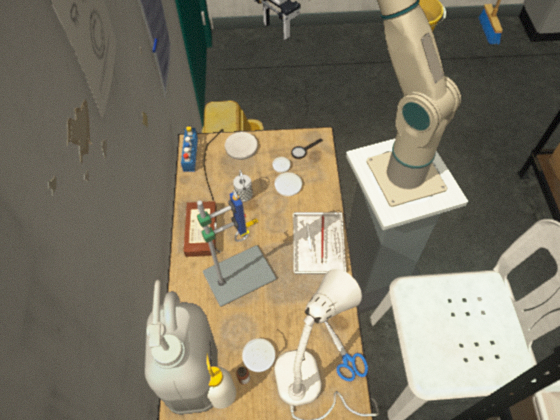

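View pics/top0.png

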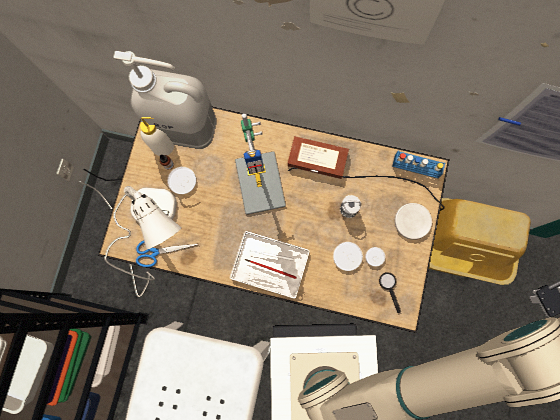

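```bash
python3 - <<'E'
from h import *
for n,boxs in(('side',(175,265,160,305)),('top',(230,375,105,230))):
    c=dict(np.load(f'pics/{n}0.npz'));P=pts(c);hsv=cv2.cvtColor(c['pixels'],cv2.COLOR_BGR2HSV)
    x0,x1,y0,y1=boxs;roi=np.zeros(hsv.shape[:2],bool);roi[y0:y1,x0:x1]=1
    ok=roi&(c['depth']>0)
    H,S,V=[hsv[...,i] for i in range(3)]
    z=P[...,2]
    def rep(name,m):
        v,u=np.nonzero(m)
        if len(v)==0: print(n,name,'none');return
        Q=P[m];print(n,name,len(v),'px',u.min(),u.max(),v.min(),v.max(),'med',np.round(np.median(Q,0),4),'min',np.round(np.percentile(Q,3,0),4),'max',np.round(np.percentile(Q,97,0),4))
    blue=ok&(abs(H.astype(int)-115)<12)&(S>130)&(z>.2);rep('blue',blue)
    yel=ok&(abs(H.astype(int)-26)<6)&(S>150)&(V>110)&(z>.2);rep('yellow',yel)
    red=ok&((H<8)|(H>172))&(S>140)&(z>.25);rep('red',red)
    can=ok&(abs(z-.075)<.012)&(P[...,1]<-.05)&(S<90);rep('cantop',can)
    can=ok&(z>.085)&(z<.14)&(P[...,1]<-.08);rep('bail',can)
    Q=P[can][:,:2]
    if len(Q)>4: print(cv2.fitLine(Q.astype(np.float32),cv2.DIST_L2,0,.01,.01).ravel())
    pl=ok&(abs(z-.012)<.006)&(S<60);rep('plate',pl)
    Q=P[pl][:,:2].astype(np.float32)
    k=cv2.connectedComponents(pl.astype(np.uint8))[1];l=np.argmax(np.bincount(k[k>0]));Q=P[k==l][:,:2].astype(np.float32)
    r=cv2.minAreaRect(Q);print('plate rect',r,np.round(cv2.boxPoints(r),3).tolist())
    if len(P[yel]): print('yelline',cv2.fitLine(P[yel].astype(np.float32),cv2.DIST_L2,0,.01,.01).ravel())
    rep('rodtop',ok&(z>.43)&(z<.46))
c=np.load('pics/top0.npz')['pixels'];a=cv2.resize(c[120:230,225:375],None,fx=5,fy=5,interpolation=2)
cv2.imwrite('pics/c1.png',a)
E
```

```text
side blue 54 px 230 241 194 232 med [0.6062 0.188  0.4018] min [0.5959 0.1628 0.2828] max [0.6121 0.1959 0.4058]
side yellow 71 px 234 257 198 235 med [0.5773 0.1735 0.2674] min [0.5571 0.1646 0.2642] max [0.6022 0.1975 0.2711]
side red none
side cantop 219 px 234 251 174 191 med [ 0.5386 -0.092   0.0742] min [ 0.5116 -0.1216  0.0655] max [ 0.5617 -0.0684  0.0813]
side bail 17 px 240 242 170 180 med [ 0.5365 -0.0954  0.1162] min [ 0.534  -0.1181  0.088 ] max [ 0.5406 -0.0816  0.1223]
[ 0.06306509  0.99800944  0.536805   -0.09784901]
side plate 2105 px 183 264 169 304 med [0.6324 0.1807 0.0118] min [0.5518 0.112  0.007 ] max [0.7161 0.2464 0.0168]
plate rect ((0.6293363571166992, 0.18092383444309235), (0.18357035517692566, 0.13232727348804474), 10.26785659790039) [[0.5270000100135803, 0.23000000417232513], [0.5509999990463257, 0.0989999994635582], [0.7310000061988831, 0.13199999928474426], [0.7080000042915344, 0.2619999945163727]]
yelline [0.48388496 0.26086855 0.83534604 0.5777079  0.17680036 0.2697093 ]
side rodtop 41 px 197 236 191 208 med [0.6857 0.1928 0.4423] min [0.6018 0.1793 
[... 565 characters left out ...]
0.5365 -0.1746  0.0863] max [ 0.8064 -0.0824  0.1373]
[ 0.9967599  -0.08043487  0.766653   -0.12620014]
top plate 1862 px 235 374 105 217 med [0.6225 0.1634 0.012 ] min [ 0.5408 -0.1074  0.0066] max [0.851  0.2443 0.0174]
plate rect ((0.6306618452072144, 0.17933306097984314), (0.18500849604606628, 0.12921284139156342), 9.974836349487305) [[0.527999997138977, 0.22699999809265137], [0.5509999990463257, 0.10000000149011612], [0.7329999804496765, 0.13199999928474426], [0.7110000252723694, 0.2590000033378601]]
yelline [0.17612374 0.02735228 0.9839879  0.58264714 0.17032619 0.27515614]
top rodtop 33 px 242 254 113 151 med [0.6844 0.1886 0.4454] min [0.6031 0.17   0.4301] max [0.6908 0.1938 0.4513]
```

View pics/c1.png

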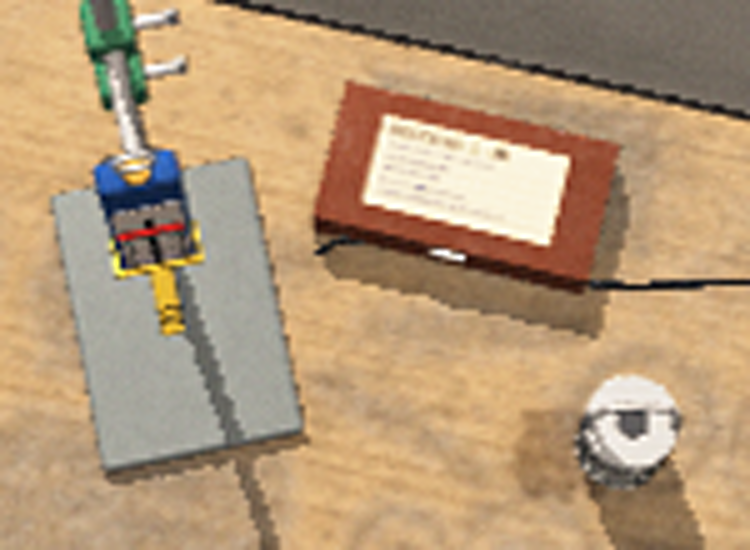

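```bash
cat >> h.py <<'E'
def go(t,yaw=None):
    s=sensors.state();R=s['ee_rot'];p=s['tcp_pos']
    print('t',round(s['time'],2),'p',np.round(p,4),'R',np.round(R,3).tolist(),'q',np.round(s['qpos'],2),'f',np.round(s['contact_force'],2),'w',round(s['width'],3),'g',round(s['grip_force'],2))
    print('units',np.round(R.T@(np.array(t)-p)/.03,2))
O=np.array([.603,.1752,0]);a=np.radians(10.1);SR=np.array([[np.cos(a),-np.sin(a),0],[np.sin(a),np.cos(a),0],[0,0,1]])
def st(x,y,z): return O+SR@np.array([x,y,z])
E
python3 - <<'E'
from h import *
for n in('side','top'):
    c=dict(np.load(f'pics/{n}0.npz'));P=pts(c);ok=(c['depth']>0)
    Q=P[ok&(P[...,2]>.15)&(P[...,1]>.2)&(P[...,1]<.6)&(P[...,0]>.2)&(P[...,0]<.62)&(P[...,2]<.36)]
    i=np.argsort(Q[:,1])[::12][:8];print(n,len(Q),np.round(Q[i],3).tolist())
print(st(-.052,0,.25),st(-.13,0,.25))
E
```

```text
side 2460 [[0.605, 0.2, 0.269], [0.44, 0.379, 0.307], [0.425, 0.383, 0.315], [0.431, 0.385, 0.318], [0.439, 0.387, 0.312], [0.45, 0.39, 0.307], [0.43, 0.393, 0.321], [0.427, 0.394, 0.322]]
top 1568 [[0.442, 0.371, 0.296], [0.44, 0.376, 0.31], [0.452, 0.379, 0.296], [0.452, 0.381, 0.297], [0.446, 0.383, 0.301], [0.449, 0.385, 0.304], [0.456, 0.387, 0.307], [0.438, 0.389, 0.321]]
[0.55180583 0.16608093 0.25      ] [0.47501459 0.15240233 0.25      ]
```

jog_arm(
  rows=[
    {"z": -1, "turn": 1},
    {"z": -1, "turn": 1},
    {"z": -0.5, "turn": 0.74},
    {"x": 1},
    {"x": 1},
    {"x": 1},
  ],
)

```text
$.rows[0]: bad value
```

jog_arm(
  rows=[
    {"x": 0, "y": 0, "z": -1, "turn": 1, "gripper": -1},
    {"x": 0, "y": 0, "z": -1, "turn": 1, "gripper": -1},
    {"x": 0.5, "y": 0, "z": -0.5, "turn": 0.74, "gripper": -1},
    {"x": 1, "y": -1, "z": 0, "turn": 0, "gripper": -1},
    {"x": 1, "y": -1, "z": 0, "turn": 0, "gripper": -1},
    {"x": 1, "y": -1, "z": 0, "turn": 0, "gripper": -1},
  ],
  squeeze=8,
)

```text
time: 0.6
tcp_pos: [0.3486, -0.4876, 0.2803]
ee_rot: [[0.985, 0.173, 0.0], [0.173, -0.985, 0.0], [0.0, -0.0, -1.0]]
contact_force: [2.0, -0.3, -0.8]
width: 1.001
grip_force: 0.0
```

```bash
python3 - <<'E'
from h import *
go(st(-.15,0,.27))
E
```

```text
t 0.6 p [ 0.3486 -0.4876  0.2803] R [[0.985, 0.173, 0.0], [0.173, -0.985, 0.0], [0.0, -0.0, -1.0]] q [ 0.84  0.48  0.1   1.57 -0.05  1.09 -0.44] f [ 2.01 -0.26 -0.8 ] w 1.001 g 0.0
units [  7.18 -20.28   0.35]
```

jog_arm(
  rows=[
    {"x": 0.35, "y": -1, "z": 0, "turn": 0, "gripper": -1},
    {"x": 0.35, "y": -1, "z": 0, "turn": 0, "gripper": -1},
    {"x": 0.35, "y": -1, "z": 0, "turn": 0, "gripper": -1},
    {"x": 0.35, "y": -1, "z": 0, "turn": 0, "gripper": -1},
    {"x": 0.35, "y": -1, "z": 0, "turn": 0, "gripper": -1},
    {"x": 0.35, "y": -1, "z": 0, "turn": 0, "gripper": -1},
    {"x": 0.35, "y": -1, "z": 0, "turn": 0, "gripper": -1},
    {"x": 0.35, "y": -1, "z": 0, "turn": 0, "gripper": -1},
    {"x": 0.35, "y": -1, "z": 0, "turn": 0, "gripper": -1},
    {"x": 0.35, "y": -1, "z": 0, "turn": 0, "gripper": -1},
    {"x": 0.35, "y": -1, "z": 0, "turn": 0, "gripper": -1},
    {"x": 0.35, "y": -1, "z": 0, "turn": 0, "gripper": -1},
  ],
)

```text
time: 1.6
tcp_pos: [0.4089, -0.1108, 0.2804]
ee_rot: [[0.985, 0.175, -0.0], [0.175, -0.985, 0.0], [-0.0, -0.0, -1.0]]
contact_force: [1.1, -1.0, -0.5]
width: 0.999
grip_force: 0.0
```

jog_arm(
  rows=[
    {"x": 0.35, "y": -1, "z": 0, "turn": 0, "gripper": -1},
    {"x": 0.35, "y": -1, "z": 0, "turn": 0, "gripper": -1},
    {"x": 0.35, "y": -1, "z": 0, "turn": 0, "gripper": -1},
    {"x": 0.35, "y": -1, "z": 0, "turn": 0, "gripper": -0.5},
    {"x": 0.35, "y": -1, "z": 0, "turn": 0, "gripper": -0.3},
    {"x": 0.35, "y": -1, "z": 0, "turn": 0, "gripper": -0.1},
    {"x": 0.35, "y": -1, "z": 0, "turn": 0, "gripper": 0},
    {"x": 0.35, "y": -0.6, "z": 0.2, "turn": 0, "gripper": 0},
    {"x": 0, "y": 0, "z": 0, "turn": 0, "gripper": 0},
  ],
)

```text
time: 2.35
tcp_pos: [0.4522, 0.1318, 0.2737]
ee_rot: [[0.983, 0.182, -0.001], [0.182, -0.983, 0.003], [-0.0, -0.003, -1.0]]
contact_force: [-0.3, 1.0, -0.8]
width: 0.609
grip_force: 0.0
```

```bash
python3 - <<'E'
from h import *
go(st(-.052,0,.25))
for n,b in(('side',(160,120,120)),('top',(190,120,130))):
    c=grab(n);np.savez(f'pics/{n}1.npz',**c)
    x,y,w=b;cv2.imwrite(f'pics/{n}1.png',cv2.resize(c['pixels'][y:y+w,x:x+w],None,fx=4.6,fy=4.6,interpolation=2))
a=cv2.imread('pics/side1.png');b=cv2.imread('pics/top1.png')
h=540;cv2.imwrite('pics/m1.png',np.hstack([cv2.resize(a,(395,395)),cv2.resize(b,(395,395))]))
E
```

```text
t 2.35 p [0.4522 0.1318 0.2737] R [[0.983, 0.182, -0.001], [0.182, -0.983, 0.003], [-0.0, -0.003, -1.0]] q [-0.2   0.29 -0.18  1.9   0.06  0.95 -1.8 ] f [-0.29  0.99 -0.79] w 0.609 g 0.0
units [ 3.47 -0.52  0.79]
```

View pics/m1.png

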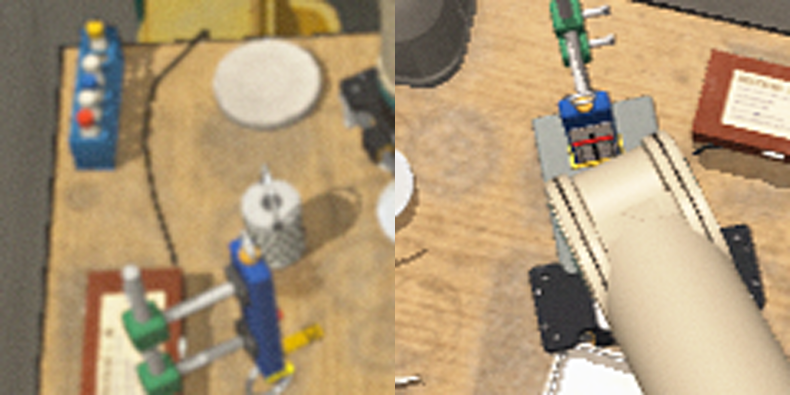

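jog_arm(
  rows=[
    {"x": 0.5, "y": -0.52, "z": 0.79, "turn": 0.08, "gripper": 0},
    {"x": 0.8, "y": 0, "z": 0, "turn": 0, "gripper": 0},
    {"x": 0.8, "y": 0, "z": 0, "turn": 0, "gripper": 0},
    {"x": 0.6, "y": 0, "z": 0, "turn": 0, "gripper": 0},
    {"x": 0, "y": 0, "z": 0, "turn": 0, "gripper": 0},
  ],
)

```text
time: 2.87
tcp_pos: [0.5324, 0.154, 0.2505]
ee_rot: [[0.986, 0.164, 0.002], [0.164, -0.986, -0.001], [0.002, 0.001, -1.0]]
contact_force: [1.0, -0.2, 0.7]
width: 0.499
grip_force: 0.0
```

```bash
python3 - <<'E'
from h import *
go(st(-.052,0,.25))
c=grab('side','side2.png');P=pts(c)
x0,y0=215,185;cv2.imwrite('pics/s2.png',cv2.resize(c['pixels'][y0:y0+75,x0:x0+100],None,fx=7,fy=7,interpolation=2))
hsv=cv2.cvtColor(c['pixels'],cv2.COLOR_BGR2HSV);H,S,V=[hsv[...,i].astype(int) for i in range(3)]
m=(abs(H-26)<6)&(S>150)&(V>110)&(P[...,2]>.2)&(P[...,0]<.59)&(P[...,0]>.5)&(abs(P[...,1]-.17)<.03)
Q=P[m];L=(Q-O)@SR;print(len(Q),np.round(np.percentile(L,[3,50,97],0),4).tolist())
E
```

```text
t 2.87 p [0.5324 0.154  0.2505] R [[0.986, 0.164, 0.002], [0.164, -0.986, -0.001], [0.002, 0.001, -1.0]] q [-0.22  0.44 -0.16  1.73  0.08  0.97 -1.82] f [ 1.04 -0.21  0.73] w 0.499 g 0.0
units [ 0.71 -0.29  0.02]
63 [[-0.0468, -0.0041, 0.2631], [-0.0285, 0.0024, 0.2677], [-0.0108, 0.0215, 0.272]]
```

View pics/s2.png

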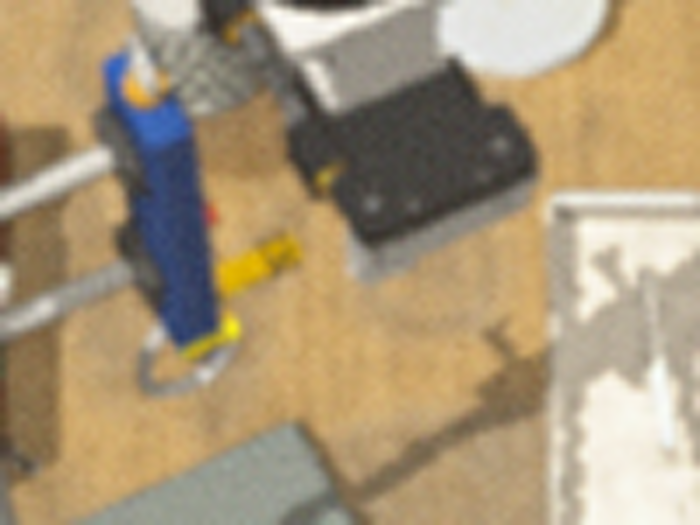

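jog_arm(
  rows=[
    {"x": 0.35, "y": -0.31, "z": 0.02, "turn": -0.1, "gripper": 0.2},
    {"x": 0.39, "y": 0, "z": 0, "turn": 0, "gripper": 0.4},
    {"x": 0, "y": 0, "z": 0, "turn": 0, "gripper": 0.7},
    {"x": 0, "y": 0, "z": 0, "turn": 0, "gripper": 1},
    {"x": 0, "y": 0, "z": 0, "turn": 0, "gripper": 1},
    {"x": 0, "y": 0, "z": 0, "turn": 0, "gripper": 1},
    {"x": 0, "y": 0, "z": 0, "turn": 0, "gripper": 1},
  ],
  squeeze=6,
)

```text
time: 3.5
tcp_pos: [0.5484, 0.1665, 0.2501]
ee_rot: [[0.985, 0.175, -0.002], [0.175, -0.985, -0.003], [-0.002, 0.003, -1.0]]
contact_force: [-1.3, -4.2, -0.0]
width: 0.09
grip_force: 6.8
```

jog_arm(
  rows=[
    {"x": 0, "y": 0.05, "z": 0, "turn": 0, "gripper": 1},
    {"x": 0, "y": 0, "z": 0, "turn": 0, "gripper": 1},
  ],
)

```text
time: 3.67
tcp_pos: [0.5484, 0.1665, 0.2499]
ee_rot: [[0.984, 0.176, -0.003], [0.176, -0.984, -0.001], [-0.003, 0.001, -1.0]]
contact_force: [-3.2, -3.6, -0.1]
width: 0.092
grip_force: 7.2
```

```bash
python3 - <<'E'
from h import *
go(st(-.052,0,.25))
c=grab('side');x0,y0=215,185;cv2.imwrite('pics/s3.png',cv2.resize(c['pixels'][y0:y0+75,x0:x0+100],None,fx=7,fy=7,interpolation=2))
E
```

```text
t 3.67 p [0.5484 0.1665 0.2499] R [[0.984, 0.176, -0.003], [0.176, -0.984, -0.001], [-0.003, 0.001, -1.0]] q [-0.24  0.47 -0.16  1.68  0.09  1.   -1.82] f [-3.19 -3.59 -0.15] w 0.092 g 7.2
units [ 0.11  0.03 -0.  ]
```

View pics/s3.png

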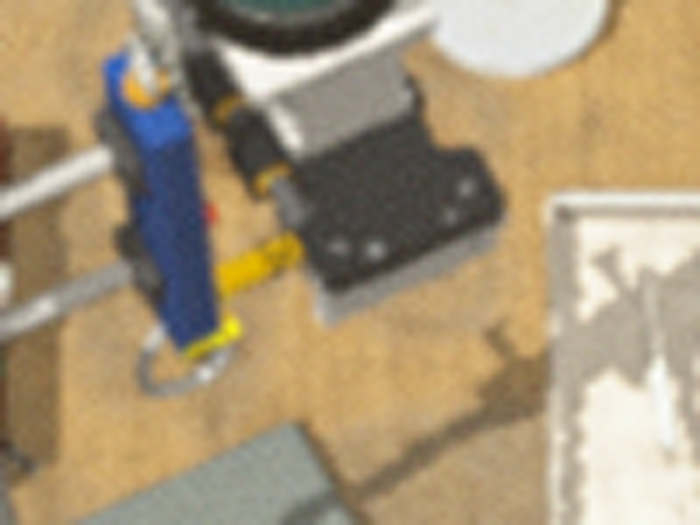

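jog_arm(
  rows=[
    {"x": 0, "y": 0, "z": -0.2, "turn": 0, "gripper": 1},
    {"x": 0, "y": 0, "z": -0.2, "turn": 0, "gripper": 1},
    {"x": 0, "y": 0, "z": -0.2, "turn": 0, "gripper": 1},
  ],
)

```text
time: 3.97
tcp_pos: [0.5485, 0.1664, 0.2682]
ee_rot: [[0.984, 0.176, -0.003], [0.176, -0.984, -0.002], [-0.003, 0.001, -1.0]]
contact_force: [-4.4, -4.5, -0.2]
width: 0.09
grip_force: 7.7
```

```bash
cat >> h.py <<'E'
def mark():
    c=grab('side');P=pts(c);hsv=cv2.cvtColor(c['pixels'],cv2.COLOR_BGR2HSV);H,S,V=[hsv[...,i].astype(int) for i in range(3)]
    L=(P-O)@SR
    m=(abs(H-26)<6)&(S>150)&(V>110)&(L[...,0]<-.012)&(L[...,0]>-.052)&(abs(L[...,1])<.01)&(L[...,2]>.22)
    print('tab',m.sum(),np.round(np.percentile(L[m],[5,50,95],0),4).tolist() if m.any() else '')
    r=((H<8)|(H>172))&(S>130)&(L[...,2]>.25)&(L[...,2]<.35)&(abs(L[...,1])<.03)&(abs(L[...,0])<.03)
    print('red',r.sum(),np.round(np.median(L[r],0),4).tolist() if r.any() else '')
    return c
E
python3 - <<'E'
from h import *
go(st(-.052,0,.315));mark()
E
```

```text
t 3.97 p [0.5485 0.1664 0.2682] R [[0.984, 0.176, -0.003], [0.176, -0.984, -0.002], [-0.003, 0.001, -1.0]] q [-0.23  0.46 -0.17  1.65  0.08  1.05 -1.82] f [-4.44 -4.53 -0.24] w 0.09 g 7.73
units [ 0.1   0.03 -1.56]
tab 58 [[-0.0467, -0.0045, 0.2817], [-0.0322, 0.0025, 0.2856], [-0.0178, 0.0066, 0.2892]]
red 0
```

jog_arm(
  rows=[
    {"x": 0, "y": 0, "z": -0.4, "turn": 0, "gripper": 1},
    {"x": 0, "y": 0, "z": -0.4, "turn": 0, "gripper": 1},
    {"x": 0, "y": 0, "z": -0.4, "turn": 0, "gripper": 1},
    {"x": 0, "y": 0, "z": -0.2, "turn": 0, "gripper": 1},
    {"x": 0, "y": 0, "z": -0.06, "turn": 0, "gripper": 1},
    {"x": 0, "y": 0, "z": 0, "turn": 0, "gripper": 1},
  ],
)

```text
time: 4.52
tcp_pos: [0.5485, 0.1665, 0.3127]
ee_rot: [[0.984, 0.176, -0.002], [0.176, -0.984, -0.002], [-0.002, 0.001, -1.0]]
contact_force: [-5.4, -3.9, 0.6]
width: 0.089
grip_force: 8.1
```

```bash
python3 - <<'E'
from h import *
go(st(-.052,0,.315));mark()
E
```

```text
t 4.52 p [0.5485 0.1665 0.3127] R [[0.984, 0.176, -0.002], [0.176, -0.984, -0.002], [-0.002, 0.001, -1.0]] q [-0.23  0.42 -0.17  1.58  0.08  1.15 -1.81] f [-5.41 -3.94  0.57] w 0.089 g 8.06
units [ 0.11  0.03 -0.08]
tab 59 [[-0.0475, -0.0042, 0.3244], [-0.0319, 0.0013, 0.3301], [-0.0183, 0.0064, 0.3334]]
red 0
```

Small steps up until the stop shows in the force.

jog_arm(
  rows=[
    {"x": 0, "y": 0, "z": -0.05, "turn": 0, "gripper": 1},
    {"x": 0, "y": 0, "z": -0.05, "turn": 0, "gripper": 1},
  ],
)

```text
time: 4.73
tcp_pos: [0.5484, 0.1664, 0.3149]
ee_rot: [[0.984, 0.176, -0.003], [0.176, -0.984, -0.002], [-0.003, 0.001, -1.0]]
contact_force: [-3.5, -3.1, -6.5]
width: 0.09
grip_force: 7.5
```

jog_arm(
  rows=[
    {"x": 0, "y": 0, "z": -0.06, "turn": 0, "gripper": 1},
    {"x": 0, "y": 0, "z": 0, "turn": 0, "gripper": 1},
  ],
)

```text
time: 4.9
tcp_pos: [0.5484, 0.1664, 0.316]
ee_rot: [[0.984, 0.176, -0.004], [0.176, -0.984, -0.002], [-0.004, 0.001, -1.0]]
contact_force: [-3.6, -3.8, -5.4]
width: 0.089
grip_force: 7.8
```

jog_arm(
  rows=[
    {"x": 0, "y": 0, "z": -0.06, "turn": 0, "gripper": 1},
    {"x": 0, "y": 0, "z": 0, "turn": 0, "gripper": 1},
  ],
)

```text
time: 5.07
tcp_pos: [0.5485, 0.1665, 0.318]
ee_rot: [[0.984, 0.176, -0.004], [0.176, -0.984, -0.002], [-0.004, 0.001, -1.0]]
contact_force: [-4.6, -4.8, -4.1]
width: 0.089
grip_force: 8.3
```

```bash
python3 - <<'E'
from h import *
mark()
E
```

```text
tab 64 [[-0.0467, -0.004, 0.3273], [-0.0323, 0.0018, 0.3312], [-0.0183, 0.0064, 0.3346]]
red 0
```

jog_arm(
  rows=[
    {"x": 0, "y": 0, "z": 0, "turn": 0, "gripper": 0.7},
    {"x": 0, "y": 0, "z": 0, "turn": 0, "gripper": 0.4},
    {"x": 0, "y": 0, "z": 0, "turn": 0, "gripper": 0.2},
    {"x": 0, "y": 0, "z": 0, "turn": 0, "gripper": 0.2},
    {"x": -0.5, "y": 0, "z": 0, "turn": 0, "gripper": 0.2},
    {"x": -1, "y": 0, "z": 0, "turn": 0, "gripper": -0.2},
    {"x": -1, "y": 0, "z": 0, "turn": 0, "gripper": -0.6},
    {"x": -0.5, "y": 0, "z": 0, "turn": 0, "gripper": -1},
    {"x": 0, "y": 0, "z": 0, "turn": 0, "gripper": -1},
  ],
)

```text
time: 5.87
tcp_pos: [0.4599, 0.152, 0.3201]
ee_rot: [[0.984, 0.178, 0.003], [0.178, -0.984, 0.001], [0.003, -0.001, -1.0]]
contact_force: [-1.0, 0.2, 0.1]
width: 0.648
grip_force: 0.0
```

```bash
python3 - <<'E'
from h import *
c=mark();go([.5,.1,.4])
x0,y0=200,160;cv2.imwrite('pics/s4.png',cv2.resize(c['pixels'][y0:y0+80,x0:x0+100],None,fx=7,fy=7,interpolation=2))
E
```

```text
tab 65 [[-0.0466, -0.0038, 0.3279], [-0.0328, 0.0016, 0.3317], [-0.0178, 0.0066, 0.3347]]
red 0 
t 5.92 p [0.462  0.1522 0.3202] R [[0.984, 0.177, 0.005], [0.177, -0.984, 0.002], [0.005, -0.001, -1.0]] q [-0.24  0.27 -0.18  1.79  0.06  1.08 -1.83] f [ 0.36  0.67 -0.37] w 0.691 g 0.0
units [ 0.95  1.94 -2.66]
```

View pics/s4.png

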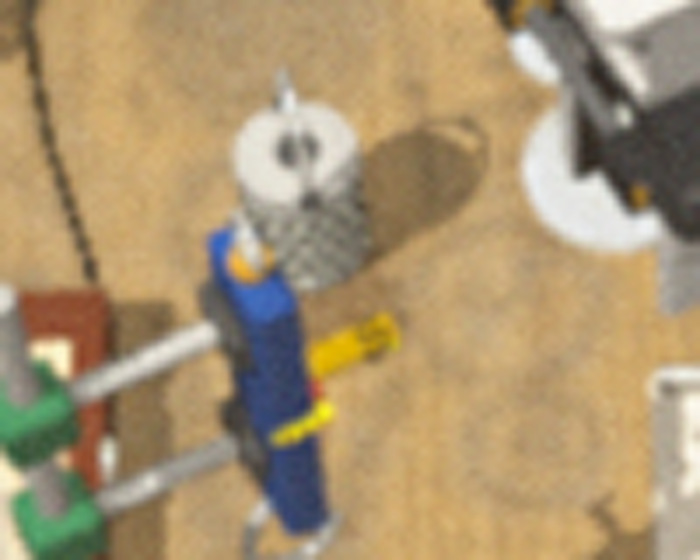

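jog_arm(
  rows=[
    {"x": 0, "y": 0, "z": -1, "turn": 0, "gripper": -1},
    {"x": 0, "y": 0, "z": -1, "turn": 0, "gripper": -1},
    {"x": 0, "y": 0, "z": -1, "turn": 0, "gripper": -1},
    {"x": 0, "y": 0, "z": -1, "turn": 0, "gripper": -1},
    {"x": 0, "y": 0, "z": -1, "turn": 0, "gripper": -1},
    {"x": 0, "y": 0, "z": -1, "turn": 0, "gripper": -1},
    {"x": 0, "y": 0, "z": -1, "turn": 0, "gripper": -1},
    {"x": 0, "y": 0, "z": -1, "turn": 0, "gripper": -1},
  ],
)

```text
time: 6.58
tcp_pos: [0.463, 0.1519, 0.561]
ee_rot: [[0.984, 0.176, 0.004], [0.176, -0.984, 0.002], [0.004, -0.001, -1.0]]
contact_force: [0.8, 0.3, 0.3]
width: 0.999
grip_force: 0.0
```

```bash
cat >> h.py <<'E'
import pickle,os
def log():
    s=sensors.state();L=pickle.load(open('log.pkl','rb')) if os.path.exists('log.pkl') else []
    L.append((s['qpos'],s['tcp_pos'],s['ee_rot']));pickle.dump(L,open('log.pkl','wb'));go(s['tcp_pos'])
E
python3 -c "
from h import *
log()"
```

```text
t 6.58 p [0.463  0.1519 0.561 ] R [[0.984, 0.176, 0.004], [0.176, -0.984, 0.002], [0.004, -0.001, -1.0]] q [-0.24  0.2  -0.18  1.24  0.03  1.7  -1.81] f [0.78 0.29 0.32] w 0.999 g 0.0
units [0. 0. 0.]
```

jog_arm(
  rows=[
    {"x": 0, "y": 0, "z": -1, "turn": 0, "gripper": -1},
    {"x": 0, "y": 0, "z": -1, "turn": 0, "gripper": -1},
    {"x": 0, "y": 0, "z": -1, "turn": 0, "gripper": -1},
    {"x": 0, "y": 0, "z": -1, "turn": 0, "gripper": -1},
    {"x": 0, "y": 0, "z": -1, "turn": 0, "gripper": -1},
    {"x": 0, "y": 0, "z": -1, "turn": 0, "gripper": -1},
    {"x": 0, "y": 0, "z": -1, "turn": 0, "gripper": -1},
  ],
)

```text
time: 7.17
tcp_pos: [0.4509, 0.1481, 0.6845]
ee_rot: [[0.983, 0.175, 0.062], [0.174, -0.984, 0.018], [0.065, -0.007, -0.998]]
contact_force: [0.5, 0.1, 0.3]
width: 0.998
grip_force: 0.0
```

```bash
python3 -c "
from h import *
log()"
```

```text
t 7.17 p [0.4509 0.1481 0.6845] R [[0.983, 0.175, 0.062], [0.174, -0.984, 0.018], [0.065, -0.007, -0.998]] q [-0.57  0.2   0.28  0.9  -0.06  1.98 -1.71] f [0.55 0.12 0.27] w 0.998 g 0.0
units [0. 0. 0.]
```

jog_arm(
  rows=[
    {"x": 0, "y": 0, "z": -1, "turn": 0, "gripper": -1},
    {"x": 0, "y": 0, "z": -1, "turn": 0, "gripper": -1},
    {"x": 0, "y": 0, "z": -1, "turn": 0, "gripper": -1},
    {"x": 0, "y": 0, "z": -1, "turn": 0, "gripper": -1},
  ],
)

```text
time: 7.5
tcp_pos: [0.4282, 0.1406, 0.7243]
ee_rot: [[0.973, 0.178, 0.146], [0.173, -0.984, 0.048], [0.152, -0.021, -0.988]]
contact_force: [-0.1, -0.1, 0.7]
width: 0.998
grip_force: 0.0
```

```bash
python3 -c "
from h import *
log()"
```

```text
t 7.5 p [0.4282 0.1406 0.7243] R [[0.973, 0.178, 0.146], [0.173, -0.984, 0.048], [0.152, -0.021, -0.988]] q [-0.69  0.13  0.4   0.89 -0.06  1.98 -1.72] f [-0.1  -0.1   0.68] w 0.998 g 0.0
units [0. 0. 0.]
```

jog_arm(
  rows=[
    {"x": 0, "y": 0, "z": 1, "turn": 0, "gripper": -1},
    {"x": 0, "y": 0, "z": 1, "turn": 0, "gripper": -1},
    {"x": 0, "y": 0, "z": 1, "turn": 0, "gripper": -1},
    {"x": 0, "y": 0, "z": 1, "turn": 0, "gripper": -1},
  ],
)

```text
time: 7.83
tcp_pos: [0.4454, 0.1465, 0.6041]
ee_rot: [[0.973, 0.178, 0.145], [0.173, -0.984, 0.048], [0.151, -0.021, -0.988]]
contact_force: [0.0, -0.1, -0.5]
width: 0.998
grip_force: 0.0
```

```bash
python3 -c "
from h import *
log()"
```

```text
t 7.83 p [0.4454 0.1465 0.6041] R [[0.973, 0.178, 0.145], [0.173, -0.984, 0.048], [0.151, -0.021, -0.988]] q [-0.72  0.06  0.37  1.3  -0.02  1.63 -1.74] f [ 0.04 -0.15 -0.46] w 0.998 g 0.0
units [0. 0. 0.]
```

```bash
cat > kin.py <<'E'
import numpy as np,pickle
from scipy.optimize import least_squares
from scipy.spatial.transform import Rotation as Ro
lo=np.array([-3.06,-.37,-1.25,.18,-1.1,.23,-2.94]);hi=np.array([3.06,2.12,1.32,2.47,4.24,1.98,2.94])
def fk(q,p,s=(-1,1,-1,1,-1,1,-1)):
    # p: z0,L1,L2,L6,ox1,ox2,ox3,k,b
    z=lambda a:Ro.from_rotvec([0,0,a]).as_matrix();y=lambda a:Ro.from_rotvec([0,a,0]).as_matrix()
    R=z(s[0]*q[0]+p[8]);x=np.array([p[9],p[10],p[0]]);R=R@y(q[1])@z(s[2]*q[2]);x=x+R@[p[4],0,p[1]]
    R=R@y(q[3])@z(s[4]*q[4]);x=x+R@[p[5],0,p[2]];R=R@y(q[5])@z(s[6]*q[6]+p[7]);x=x+R@[0,0,p[3]]
    return x,R
def fit(s):
    L=pickle.load(open('log.pkl','rb'))
    L=L+[(np.array([ 1.09020237,.62923178,.03844478,1.5182453,-.0269881,.99628861,-.02000146]),np.array([.26174042,-.594334,.2046675]),np.array([[.915197,.403006,-.00069],[.403006,-.915196,.001505],[-.000025,-.001655,-1]]))]
    def f(p):
        o=[]
        for q,x,R in L:
            a,A=fk(q,p,s);o+=list((a-x)*10)+list((A-R).ravel()*1)
        return o
    best=None
    for k in(0,np.pi/2,np.pi,-np.pi/2):
        r=least_squares(f,[.31,.55,.41,.33,0,0,0,k,0,0,0])
        if best is None or r.cost<best.cost:best=r
    return best
if __name__=='__main__':
    import itertools
    for a,b,c,d in itertools.product((-1,1),repeat=4):
        s=(a,1,b,1,c,1,d);r=fit(s);
        if r.cost<.02: print(s,r.cost,np.round(r.x,3))
E
python3 kin.py
```

```text
(-1, 1, -1, 1, -1, 1, -1) 0.00016120282637127538 [ 3.630e-01  5.460e-01  3.850e-01  3.890e-01 -0.000e+00  2.000e-03
 -8.867e+00  1.529e+00 -4.200e-02  2.000e-03 -7.000e-03]
```

```bash
cat >> kin.py <<'E'
S=(-1,1,-1,1,-1,1,-1)
import os
P=np.load('P.npy') if os.path.exists('P.npy') else None
def ori(phi,psi,flip=0):
    z=np.array([np.sin(phi)*np.cos(psi),np.sin(phi)*np.sin(psi),-np.cos(phi)])
    y=np.array([np.sin(psi),-np.cos(psi),0])*(1 if not flip else -1)
    return np.stack([np.cross(y,z),y,z],1)
def ik(x,R,q0,wn=0.01,m=.05):
    def f(q):
        a,A=fk(q,P);return np.concatenate([(a-x)*5,Ro.from_matrix(A.T@R).as_rotvec(),wn*(q-q0)])
    r=least_squares(f,np.clip(q0,lo+m+.001,hi-m-.001),bounds=(lo+m,hi-m),max_nfev=40);a,A=fk(r.x,P)
    return r.x,np.linalg.norm(a-x)+.2*np.linalg.norm(Ro.from_matrix(A.T@R).as_rotvec())
E
cat > s.py <<'E'
import numpy as np;from kin import *
import kin
if kin.P is None: kin.P=fit(S).x;np.save('P.npy',kin.P)
rng=np.random.default_rng(0)
pick=np.array([.537,-.097,.045]);place=np.array([.603,.1752,.13])
for phi in (35,45):
  for psi in range(-30,181,30):
    for fl in(0,1):
      R=ori(np.radians(phi),np.radians(psi),fl);off=R[:,2]*.012
      best=None
      for _ in range(8):
        q,e=ik(pick+off,R,rng.uniform(lo,hi))
        if e<.006:
          q2,e2=ik(place+off,R,q)
          q3,e3=ik(place+off+[0,0,.04],R,q2);q4,e4=ik(place+off-[0,0,.07],R,q2)
          if max(e2,e3,e4)<.008:
            best=(q,q2);break
      if best: print(phi,psi,fl,np.round(best[0],2),np.round(best[1],2),flush=True)
E
time timeout 500 python3 s.py
```

```text
35 30 0 [ 0.89  0.91 -0.61  2.32  3.4   0.29  2.4 ] [ 0.13  0.67 -0.5   2.25  2.85  0.32  2.21]
35 30 1 [ 1.19  1.25 -1.2   2.32  2.09  0.6   0.67] [ 0.51  0.99 -1.2   2.25  2.06  0.74  0.02]
35 60 0 [ 1.22  1.27 -1.2   2.03  1.06  0.57 -0.98] [ 0.61  0.95 -1.05  2.06  1.2   0.28 -1.71]
35 60 1 [ 1.22  1.27 -1.2   2.03  1.06  0.57  2.16] [ 0.61  0.95 -1.05  2.06  1.2   0.28  1.43]
35 90 0 [ 1.09  1.31 -1.2   1.73  0.69  0.96 -0.22] [ 0.64  1.13 -1.2   1.75  0.62  0.74 -0.61]
35 90 1 [ 0.47  0.92  0.01  1.73 -0.67  0.95 -2.13] [ 0.06  0.77 -0.07  1.76 -0.81  0.83 -2.51]
35 120 0 [ 0.15  1.04  0.4   1.46 -0.67  1.34  1.36] [-0.21  0.93  0.34  1.42 -0.78  1.35  0.96]
35 120 1 [ 0.14  1.05  0.43  1.46 -0.69  1.36 -1.76] [-0.23  0.93  0.37  1.42 -0.8   1.36 -2.17]
35 150 0 [ 0.6   1.22 -0.82  1.29  0.48  1.47  0.82] [ 0.21  1.18 -0.89  1.11  0.33  1.53  0.53]
35 150 1 [ 0.05  1.09  0.36  1.29 -0.41  1.44 -1.58] [-0.26  1.04  0.3   1.11 -0.54  1.59 -1.98]
35 180 0 [ 0.42  1.2  -0.77  1.26  0.63  1.58  1.16] [ 0.01  1.22 -0.84  0.9   0.48  1.8   0.94]
35 180 1 [ 0.27  1.11 -0.41  1.26  0.37  1.47 -1.77] [-0.09  1.15 -0.49  0.9   0.22  1.74 -2.04]
45 30 1 [ 1.26  1.3  -1.07  2.37  2.62  0.48  0.33] [ 0.54  1.1  -1.2   2.39  2.46  0.9  -0.24]
45 90 0 [ 0.33  1.05  0.36  1.64 -0.95  1.31  1.27] [ 0.04  0.85  0.09  1.75 -1.05  1.04  0.9 ]
45 90 1 [ 0.69  1.03 -0.24  1.64 -0.52  1.01 -2.22] [ 0.33  0.88 -0.37  1.75 -0.73  0.79 -2.49]
45 120 0 [ 0.32  1.12  0.17  1.31 -0.53  1.47  1.24] [-0.01  0.99  0.08  1.34 -0.7   1.4   0.9 ]
45 120 1 [-0.01  1.32  0.95  1.31 -1.05  1.85 -1.52] [-0.29  1.08  0.65  1.34 -1.05  1.67 -2.01]
45 150 0 [ 0.65  1.47 -1.2   1.09  0.71  1.82  0.67] [ 0.25  1.38 -1.2   0.93  0.5   1.77  0.43]
45 150 1 [ 0.27  1.19 -0.06  1.09 -0.13  1.62 -1.83] [-0.05  1.15 -0.15  0.93 -0.3   1.72 -2.19]
real	0m11.073s
user	0m11.631s
sys	0m0.084s
```

```bash
python3 - <<'E'
from h import *
A=[]
for n in('side','top'):
    c=dict(np.load(f'pics/{n}0.npz'));P=pts(c)[c['depth']>0];A.append(P)
A=np.vstack(A)
for x0 in np.arange(-.5,.7,.15):
    print(round(x0,2),[ (lambda Q:round(float(np.percentile(Q,99)),2) if len(Q)>5 else None)(A[(A[:,0]>=x0)&(A[:,0]<x0+.15)&(A[:,1]>=y0)&(A[:,1]<y0+.15)][:,2]) for y0 in np.arange(0.15,1.2,.15)])
E
```

```text
-0.5 [None, 0.03, -0.76, None, None, None, None, None]
-0.35 [-0.01, -0.03, -0.1, -0.26, -0.76, None, None, None]
-0.2 [0.01, -0.34, -0.34, -0.34, 0.08, -0.19, None, None]
-0.05 [0.0, -0.33, -0.33, -0.33, 0.34, 0.09, None, None]
0.1 [0.0, -0.33, -0.33, 0.6, 0.59, 0.09, None, None]
0.25 [0.03, 0.32, 0.3, 0.0, 0.09, 0.09, -0.25, None]
0.4 [0.02, 0.34, 0.34, 0.04, -0.76, -0.76, -0.18, None]
0.55 [0.43, 0.02, 0.26, 0.01, None, -0.16, -0.08, None]
```

jog_arm(
  rows=[
    {"x": -0.79, "y": -0.71, "z": -0.3, "turn": -1, "gripper": -1},
    {"x": -0.72, "y": -0.77, "z": -0.3, "turn": -1, "gripper": -1},
    {"x": -0.65, "y": -0.83, "z": -0.2, "turn": -1, "gripper": -1},
    {"x": -0.58, "y": -0.89, "z": -0.2, "turn": -1, "gripper": -1},
    {"x": -0.5, "y": -0.93, "z": -0.1, "turn": -1, "gripper": -1},
    {"x": -0.42, "y": -0.97, "z": -0.1, "turn": -1, "gripper": -1},
    {"x": -0.33, "y": -1, "z": 0, "turn": -1, "gripper": -1},
    {"x": -0.24, "y": -1, "z": 0, "turn": -1, "gripper": -1},
    {"x": -0.15, "y": -1, "z": 0, "turn": -1, "gripper": -1},
    {"x": -0.06, "y": -1, "z": 0, "turn": -1, "gripper": -1},
    {"x": 0.03, "y": -1, "z": 0, "turn": -1, "gripper": -1},
    {"x": 0.13, "y": -1, "z": 0, "turn": -1, "gripper": -1},
  ],
)

```text
time: 8.83
tcp_pos: [0.1233, 0.3422, 0.6048]
ee_rot: [[0.329, 0.933, 0.144], [0.94, -0.338, 0.05], [0.095, 0.119, -0.988]]
contact_force: [0.8, 0.5, -0.2]
width: 1.001
grip_force: 0.0
```

```bash
python3 -c "
from h import *
log();go([-.04,.43,.66])"
```

```text
t 8.83 p [0.1233 0.3422 0.6048] R [[0.329, 0.933, 0.144], [0.94, -0.338, 0.05], [0.095, 0.119, -0.988]] q [-1.22 -0.07 -0.19  1.43  0.12  1.71 -1.74] f [ 0.76  0.54 -0.23] w 1.001 g 0.0
units [0. 0. 0.]
t 8.83 p [0.1233 0.3422 0.6048] R [[0.329, 0.933, 0.144], [0.94, -0.338, 0.05], [0.095, 0.119, -0.988]] q [-1.22 -0.07 -0.19  1.43  0.12  1.71 -1.74] f [ 0.76  0.54 -0.23] w 1.001 g 0.0
units [ 1.14 -5.85 -2.46]
```

jog_arm(
  rows=[
    {"x": 0.2, "y": -1, "z": -0.4, "turn": -1, "gripper": -1},
    {"x": 0.3, "y": -1, "z": -0.4, "turn": -1, "gripper": -1},
    {"x": 0.3, "y": -1, "z": -0.4, "turn": -1, "gripper": -1},
    {"x": 0.3, "y": -1, "z": -0.4, "turn": -1, "gripper": -1},
    {"x": 0.4, "y": -1, "z": -0.4, "turn": -1, "gripper": -1},
    {"x": 0.5, "y": -0.9, "z": -0.4, "turn": -1, "gripper": -1},
    {"x": 0, "y": 0, "z": -1, "turn": 0, "gripper": -1},
    {"x": 0, "y": 0, "z": -1, "turn": 0, "gripper": -1},
    {"x": 0, "y": 0, "z": -1, "turn": 0, "gripper": -1},
    {"x": 0, "y": 0, "z": -1, "turn": 0, "gripper": -1},
    {"x": 0, "y": 0, "z": -1, "turn": 0, "gripper": -1},
    {"x": 0, "y": 0, "z": -1, "turn": 0, "gripper": -1},
  ],
)

```text
time: 9.83
tcp_pos: [-0.0476, 0.4343, 0.6569]
ee_rot: [[-0.171, 0.976, 0.134], [0.985, 0.173, -0.004], [-0.027, 0.131, -0.991]]
contact_force: [-0.3, -0.4, -0.3]
width: 0.999
grip_force: 0.0
```

```bash
python3 -c "
from h import *
log()"
```

```text
t 9.83 p [-0.0476  0.4343  0.6569] R [[-0.171, 0.976, 0.134], [0.985, 0.173, -0.004], [-0.027, 0.131, -0.991]] q [-2.31  0.18  0.64  1.04  0.03  1.97 -1.49] f [-0.26 -0.37 -0.29] w 0.999 g 0.0
units [0. 0. 0.]
```

jog_arm(
  rows=[
    {"x": 0, "y": 0, "z": -1, "turn": 0, "gripper": -1},
    {"x": 0, "y": 0, "z": -1, "turn": 0, "gripper": -1},
    {"x": 0, "y": 0, "z": -1, "turn": 0, "gripper": -1},
    {"x": 0, "y": 0, "z": -1, "turn": 0, "gripper": -1},
    {"x": 0, "y": 0, "z": -1, "turn": 0, "gripper": -1},
    {"x": 0, "y": 0, "z": -1, "turn": 0, "gripper": -1},
  ],
)

```text
time: 10.33
tcp_pos: [-0.0541, 0.4181, 0.7082]
ee_rot: [[-0.186, 0.974, 0.131], [0.978, 0.172, 0.115], [0.089, 0.149, -0.985]]
contact_force: [-0.3, -0.3, -0.2]
width: 0.997
grip_force: 0.0
```

```bash
python3 -c "
from h import *
log()"
```

```text
t 10.33 p [-0.0541  0.4181  0.7082] R [[-0.186, 0.974, 0.131], [0.978, 0.172, 0.115], [0.089, 0.149, -0.985]] q [-2.8   0.18  1.24  0.99 -0.04  1.98 -1.41] f [-0.26 -0.34 -0.18] w 0.997 g 0.0
units [0. 0. 0.]
```

jog_arm(
  rows=[
    {"x": 0.2, "y": 0, "z": -1, "turn": 0, "gripper": -1},
    {"x": 0.2, "y": 0, "z": -1, "turn": 0, "gripper": -1},
    {"x": 0.2, "y": 0, "z": -1, "turn": 0, "gripper": -1},
    {"x": 0.2, "y": 0, "z": -1, "turn": 0, "gripper": -1},
    {"x": 0.2, "y": 0, "z": -1, "turn": 0, "gripper": -1},
    {"x": 0.2, "y": 0, "z": -1, "turn": 0, "gripper": -1},
    {"x": 0.2, "y": 0, "z": -1, "turn": 0, "gripper": -1},
    {"x": 0.2, "y": 0, "z": -1, "turn": 0, "gripper": -1},
    {"x": 0.2, "y": 0, "z": -1, "turn": 0, "gripper": -1},
    {"x": 0.2, "y": 0, "z": -1, "turn": 0, "gripper": -1},
  ],
)

```text
time: 11.17
tcp_pos: [-0.146, 0.4134, 0.7927]
ee_rot: [[-0.376, 0.926, 0.044], [0.877, 0.34, 0.341], [0.301, 0.167, -0.939]]
contact_force: [0.5, 0.1, -0.0]
width: 1.0
grip_force: 0.0
```

```bash
python3 -c "
from h import *
log()"
```

```text
t 11.17 p [-0.146   0.4134  0.7927] R [[-0.376, 0.926, 0.044], [0.877, 0.34, 0.341], [0.301, 0.167, -0.939]] q [-3.06  0.12  1.18  0.8   0.05  1.98 -1.5 ] f [ 0.46  0.08 -0.03] w 1.0 g 0.0
units [0. 0. 0.]
```

jog_arm(
  rows=[
    {"x": 0.3, "y": 0.3, "z": -1, "turn": 0, "gripper": -1},
    {"x": 0.3, "y": 0.3, "z": -1, "turn": 0, "gripper": -1},
    {"x": 0.3, "y": 0.3, "z": -1, "turn": 0, "gripper": -1},
    {"x": 0.3, "y": 0.3, "z": -1, "turn": 0, "gripper": -1},
    {"x": 0.3, "y": 0.3, "z": -1, "turn": 0, "gripper": -1},
    {"x": 0.3, "y": 0.3, "z": -1, "turn": 0, "gripper": -1},
    {"x": 0.3, "y": 0.3, "z": -1, "turn": 0, "gripper": -1},
    {"x": 0.3, "y": 0.3, "z": -1, "turn": 0, "gripper": -1},
    {"x": 0.3, "y": 0.3, "z": -1, "turn": 0, "gripper": -1},
    {"x": 0.3, "y": 0.3, "z": -1, "turn": 0, "gripper": -1},
  ],
)

```text
time: 12.0
tcp_pos: [-0.084, 0.4288, 0.8996]
ee_rot: [[-0.38, 0.925, -0.007], [0.77, 0.32, 0.552], [0.512, 0.205, -0.834]]
contact_force: [0.3, -0.3, -0.7]
width: 1.001
grip_force: 0.0
```

```bash
python3 -c "
from h import *
log()"
```

```text
t 12.0 p [-0.084   0.4288  0.8996] R [[-0.38, 0.925, -0.007], [0.77, 0.32, 0.552], [0.512, 0.205, -0.834]] q [-3.06  0.07  1.32  0.57  0.03  1.98 -1.35] f [ 0.34 -0.29 -0.74] w 1.001 g 0.0
units [0. 0. 0.]
```

jog_arm(
  rows=[
    {"x": 0.3, "y": 0.3, "z": -1, "turn": 0, "gripper": -1},
    {"x": 0.3, "y": 0.3, "z": -1, "turn": 0, "gripper": -1},
    {"x": 0.3, "y": 0.3, "z": -1, "turn": 0, "gripper": -1},
    {"x": 0.3, "y": 0.3, "z": -1, "turn": 0, "gripper": -1},
    {"x": 0.3, "y": 0.3, "z": -1, "turn": 0, "gripper": -1},
    {"x": 0.3, "y": 0.3, "z": -1, "turn": 0, "gripper": -1},
  ],
)

```text
time: 12.5
tcp_pos: [-0.047, 0.4232, 0.9619]
ee_rot: [[-0.378, 0.926, -0.028], [0.683, 0.299, 0.666], [0.625, 0.233, -0.745]]
contact_force: [-0.2, -0.2, 0.4]
width: 1.002
grip_force: 0.0
```

```bash
cat > s2.py <<'E'
from h import *;import kin;from kin import *
kin.P=fit(S).x;np.save('P.npy',kin.P)
log();s=sensors.state();R=s['ee_rot'];q=s['qpos'];z=R[:,2]
print('phi',np.degrees(np.arccos(-z[2])),'psi',np.degrees(np.arctan2(z[1],z[0])))
# turn to make tool y horizontal: y' = rotate about z
t=np.arctan2(-R[2,1],R[2,0]) # y' ~ cos t*y + sin t*x ... find numerically
for d in np.arange(-90,91,1):
    Rt=R@Ro.from_rotvec([0,0,np.radians(d)]).as_matrix()
    if abs(Rt[2,1])<.012: print('turn',d,d/5,Rt[:,1].round(3));T=Rt
pick=np.array([.537,-.097,.045])
def path(p0,p1,Ra,Rb,q,n=15):
    w=Ro.from_matrix(Ra.T@Rb).as_rotvec();em=0
    for i in range(1,n+1):
        f=i/n;q,e=ik(p0+(p1-p0)*f,Ra@Ro.from_rotvec(w*f).as_matrix(),q,m=.01,wn=.02);em=max(em,e)
    print(np.round(p1,3),'err',round(em,4),'q',q.round(2));return q
p=s['tcp_pos'];c=np.array([.15,.38,.7]);c2=np.array([.4,.0,.5]);off=T[:,2]*.012
q=path(p,c,R,T,q);q=path(c,c2,T,T,q);a=pick+off-T[:,2]*.15;q=path(c2,a,T,T,q);q=path(a,pick+off,T,T,q)
b=st(-.05,0,.16)+off;q=path(pick+off,pick+off+[0,0,.12],T,T,q);q=path(pick+off+[0,0,.12],b,T,T,q);d=st(0,0,.13)+off;q=path(b,d,T,T,q);path(d,d-[0,0,.07],T,T,q)
E
python3 s2.py
```

```text
t 12.5 p [-0.047   0.4232  0.9619] R [[-0.378, 0.926, -0.028], [0.683, 0.299, 0.666], [0.625, 0.233, -0.745]] q [-3.06  0.03  1.32  0.43  0.07  1.98 -1.3 ] f [-0.22 -0.18  0.36] w 1.002 g 0.0
units [0. 0. 0.]
phi 41.82978405295378 psi 92.40630372581496
turn 20 4.0 [0.999 0.047 0.005]
turn 21 4.2 [ 0.999  0.034 -0.007]
[0.15 0.38 0.7 ] err 0.0006 q [-1.56 -0.36  0.41  1.59 -0.22  1.25 -1.09]
[0.4 0.  0.5] err 0.076 q [-1.27 -0.36  1.31  1.8  -0.25  1.31  0.06]
[ 0.541 -0.189  0.148] err 0.3851 q [-1.3  -0.36  1.31  2.39  0.71  0.42 -0.67]
[ 0.537 -0.089  0.036] err 0.437 q [-1.5  -0.36  1.31  2.46  0.79  0.43 -0.93]
[ 0.537 -0.089  0.156] err 0.4305 q [-1.44 -0.36  1.31  2.42  0.7   0.38 -0.82]
[0.553 0.174 0.151] err 0.3407 q [-1.94 -0.36  1.31  2.46  1.13  0.31 -1.71]
[0.603 0.183 0.121] err 0.3886 q [-1.96 -0.36  1.31  2.45  1.23  0.34 -1.82]
[0.603 0.183 0.051] err 0.4414 q [-1.98 -0.36  1.31  2.46  1.16  0.38 -1.76]
```

```bash
cat > s3.py <<'E'
from h import *;import kin;from kin import *
s=sensors.state();R=s['ee_rot'];q0=s['qpos'];p0=s['tcp_pos']
T=R@Ro.from_rotvec([0,0,np.radians(20.4)]).as_matrix();off=T[:,2]*.012;pick=np.array([.537,-.097,.045])
end=[pick+off-T[:,2]*.13,pick+off,pick+off+[0,0,.12],st(-.05,0,.16)+off,st(0,0,.13)+off,st(0,0,.06)+off]
def run(w):
    q=q0;p=p0;Rc=R;out=[]
    for i,t in enumerate(w):
        t=np.array(t);n=max(2,int(np.linalg.norm(t-p)/.02));em=0
        dw=Ro.from_matrix(Rc.T@T).as_rotvec()
        for k in range(1,n+1):
            q,e=ik(p+(t-p)*k/n,Rc@Ro.from_rotvec(dw*k/n).as_matrix(),q,m=.005,wn=.02);em=max(em,e)
        p=t;Rc=T;out.append((t.round(2).tolist(),round(em,3),q.round(2).tolist()))
    return out
for pre in ([[.2,.5,.65],[.42,.4,.6],[.5,.1,.5]],[[.0,.55,.75],[.25,.55,.65],[.45,.4,.6],[.5,.1,.4]],[[-.05,.55,.6],[.25,.6,.5],[.5,.4,.5],[.5,.1,.4]],[[.3,.5,.9],[.5,.3,.7],[.5,.1,.4]]):
    o=run(pre+end);print(pre)
    for l in o: print('   ',*l)
E
python3 s3.py
```

```text
[[0.2, 0.5, 0.65], [0.42, 0.4, 0.6], [0.5, 0.1, 0.5]]
    [0.2, 0.5, 0.65] 0.001 [-2.5, -0.36, 1.01, 1.58, 0.16, 1.03, -1.39]
    [0.42, 0.4, 0.6] 0.048 [-2.25, -0.36, 1.32, 1.63, -0.07, 0.96, -0.82]
    [0.5, 0.1, 0.5] 0.108 [-1.58, -0.36, 1.32, 1.81, -0.18, 1.02, -0.22]
    [0.54, -0.18, 0.13] 0.39 [-1.33, -0.36, 1.31, 2.41, 0.76, 0.41, -0.74]
    [0.54, -0.09, 0.04] 0.436 [-1.51, -0.36, 1.31, 2.46, 0.82, 0.43, -0.95]
    [0.54, -0.09, 0.16] 0.42 [-1.45, -0.36, 1.31, 2.42, 0.71, 0.39, -0.82]
    [0.55, 0.17, 0.15] 0.339 [-1.95, -0.36, 1.31, 2.46, 1.14, 0.32, -1.71]
    [0.6, 0.18, 0.12] 0.388 [-1.97, -0.36, 1.31, 2.45, 1.23, 0.35, -1.82]
    [0.6, 0.18, 0.05] 0.44 [-1.99, -0.36, 1.31, 2.46, 1.19, 0.38, -1.78]
[[0.0, 0.55, 0.75], [0.25, 0.55, 0.65], [0.45, 0.4, 0.6], [0.5, 0.1, 0.4]]
    [0.0, 0.55, 0.75] 0.001 [-2.94, -0.26, 0.88, 1.33, 0.44, 1.28, -1.94]
    [0.25, 0.55, 0.65] 0.004 [-2.79, -0.36, 1.32, 1.48, 0.18, 1.03, -1.35]
    [0.45, 0.4, 0.6] 0.067 [-2.24, -0.36, 1.32, 1.64, -0.03, 0.91, -0.84]
    [0.5, 0.1, 0.4] 0.138 [-1.59, -0.36, 1.32, 2.04, -0.1, 0.76, -0.24]
    [0.54
[... 1265 characters left out ...]
], [0.5, 0.3, 0.7], [0.5, 0.1, 0.4]]
    [0.3, 0.5, 0.9] 0.034 [-3.06, -0.36, 1.32, 0.72, 0.39, 1.64, -1.38]
    [0.5, 0.3, 0.7] 0.079 [-2.09, -0.36, 1.32, 1.37, -0.08, 1.2, -0.72]
    [0.5, 0.1, 0.4] 0.138 [-1.59, -0.36, 1.32, 2.04, -0.1, 0.76, -0.24]
    [0.54, -0.18, 0.13] 0.39 [-1.33, -0.36, 1.31, 2.41, 0.76, 0.41, -0.74]
    [0.54, -0.09, 0.04] 0.436 [-1.51, -0.36, 1.31, 2.46, 0.82, 0.43, -0.95]
    [0.54, -0.09, 0.16] 0.42 [-1.45, -0.36, 1.31, 2.42, 0.71, 0.39, -0.82]
    [0.55, 0.17, 0.15] 0.339 [-1.95, -0.36, 1.31, 2.46, 1.14, 0.32, -1.71]
    [0.6, 0.18, 0.12] 0.388 [-1.97, -0.36, 1.31, 2.45, 1.23, 0.35, -1.82]
    [0.6, 0.18, 0.05] 0.44 [-1.99, -0.36, 1.31, 2.46, 1.19, 0.38, -1.78]
```

```bash
python3 - <<'E'
import re
t=open('s3.py').read();i=t.index('for pre in');
open('s3.py','w').write(t[:i]+'''
import sys
if __name__=='__main__':
  for pre in ([[-.1,.72,.8],[.2,.7,.75],[.45,.5,.7],[.55,.2,.55],[.55,-.1,.4]],[[-.15,.6,.9],[-.2,.72,.8],[.1,.75,.75],[.35,.65,.7],[.5,.4,.6],[.55,.1,.45]],[[-.1,.5,.75],[-.1,.7,.7],[.3,.7,.65],[.5,.45,.6],[.55,.1,.45]],[[-.3,.4,.85],[-.3,.6,.75],[0,.75,.7],[.3,.7,.65],[.5,.45,.6],[.55,.1,.45]]):
    o=run(pre+end);print(pre)
    for l in o: print('   ',*l)
''')
E
python3 s3.py
```

```text
[[-0.1, 0.72, 0.8], [0.2, 0.7, 0.75], [0.45, 0.5, 0.7], [0.55, 0.2, 0.55], [0.55, -0.1, 0.4]]
    [-0.1, 0.72, 0.8] 0.001 [-2.34, 0.37, 1.14, 0.75, -0.53, 1.46, -1.47]
    [0.2, 0.7, 0.75] 0.0 [-1.74, 0.34, 1.03, 0.92, -0.82, 1.46, -0.92]
    [0.45, 0.5, 0.7] 0.0 [-1.09, 0.37, 0.99, 1.03, -1.05, 1.71, -0.37]
    [0.55, 0.2, 0.55] 0.0 [-0.54, 0.45, 0.99, 1.35, -1.03, 1.88, 0.37]
    [0.55, -0.1, 0.4] 0.0 [0.06, 0.7, 0.89, 1.35, -0.91, 1.97, 0.96]
    [0.54, -0.18, 0.13] 0.0 [0.21, 1.03, 0.8, 1.49, -0.99, 1.7, 1.33]
    [0.54, -0.09, 0.04] 0.0 [0.12, 1.1, 0.7, 1.66, -1.09, 1.49, 1.41]
    [0.54, -0.09, 0.16] 0.0 [0.09, 0.93, 0.77, 1.65, -0.99, 1.61, 1.29]
    [0.55, 0.17, 0.15] 0.0 [-0.14, 0.76, 0.37, 1.87, -1.1, 1.16, 1.0]
    [0.6, 0.18, 0.12] 0.0 [-0.12, 0.85, 0.31, 1.74, -1.09, 1.15, 0.94]
    [0.6, 0.18, 0.05] 0.0 [-0.02, 0.94, 0.16, 1.75, -1.09, 1.0, 1.01]
[[-0.15, 0.6, 0.9], [-0.2, 0.72, 0.8], [0.1, 0.75, 0.75], [0.35, 0.65, 0.7], [0.5, 0.4, 0.6], [0.55, 0.1, 0.45]]
    [-0.15, 0.6, 0.9] 0.0 [-2.46, 0.3, 1.17, 0.47, -0.45, 1.77, -1.64]
    [-0.2, 0.72, 0.8] 0.0 [-2.45, 0.43, 1.1
[... 1862 characters left out ...]
0.0, 0.75, 0.7] 0.0 [-1.99, 0.25, 0.6, 1.09, -0.3, 1.12, -1.39]
    [0.3, 0.7, 0.65] 0.0 [-1.37, 0.33, 0.59, 1.13, -0.73, 1.24, -0.74]
    [0.5, 0.45, 0.6] 0.0 [-0.83, 0.34, 0.65, 1.26, -0.93, 1.52, -0.16]
    [0.55, 0.1, 0.45] 0.0 [-0.23, 0.48, 0.73, 1.5, -0.9, 1.74, 0.61]
    [0.54, -0.18, 0.13] 0.0 [0.28, 0.99, 0.65, 1.49, -0.91, 1.61, 1.27]
    [0.54, -0.09, 0.04] 0.0 [0.18, 1.07, 0.6, 1.66, -1.04, 1.41, 1.37]
    [0.54, -0.09, 0.16] 0.0 [0.15, 0.89, 0.65, 1.65, -0.94, 1.54, 1.24]
    [0.55, 0.17, 0.15] 0.0 [-0.14, 0.76, 0.37, 1.87, -1.1, 1.16, 1.0]
    [0.6, 0.18, 0.12] 0.0 [-0.12, 0.85, 0.31, 1.74, -1.09, 1.15, 0.94]
    [0.6, 0.18, 0.05] 0.0 [-0.02, 0.94, 0.16, 1.75, -1.09, 1.0, 1.01]
```

jog_arm(
  rows=[
    {"x": 0.37, "y": 0, "z": 0.97, "turn": 0, "gripper": -1},
    {"x": 0.37, "y": 0, "z": 0.97, "turn": 0, "gripper": -1},
    {"x": 0.37, "y": 0, "z": 0.97, "turn": 0, "gripper": -1},
    {"x": 0.37, "y": 0, "z": 0.97, "turn": 0, "gripper": -1},
    {"x": 0.37, "y": 0, "z": 0.97, "turn": 0, "gripper": -1},
    {"x": 0.37, "y": 0, "z": 0.97, "turn": 0, "gripper": -1},
    {"x": 0.37, "y": 0, "z": 0.97, "turn": 0, "gripper": -1},
    {"x": 0.37, "y": 0, "z": 0.97, "turn": 0, "gripper": -1},
    {"x": 0.37, "y": 0, "z": 0.97, "turn": 1, "gripper": -1},
    {"x": 0.37, "y": 0, "z": 0.97, "turn": 1, "gripper": -1},
    {"x": 0.37, "y": 0, "z": 0.97, "turn": 1, "gripper": -1},
    {"x": 0, "y": 0, "z": 0, "turn": 1, "gripper": -1},
  ],
)

```text
time: 13.5
tcp_pos: [-0.1021, 0.7243, 0.7914]
ee_rot: [[-0.036, 0.999, -0.026], [0.752, 0.045, 0.658], [0.658, 0.004, -0.753]]
contact_force: [-1.5, 0.4, -1.0]
width: 1.003
grip_force: 0.0
```

```bash
python3 - <<'E'
from h import *
log();go([.2,.7,.75])
import s3
s3.T=s3.R
for l in s3.run([[.2,.7,.75],[.45,.5,.7],[.55,.2,.55],[.55,-.1,.4]]): print(*l)
E
```

```text
t 13.5 p [-0.1021  0.7243  0.7914] R [[-0.036, 0.999, -0.026], [0.752, 0.045, 0.658], [0.658, 0.004, -0.753]] q [-2.31  0.41  1.16  0.74 -0.56  1.47 -1.44] f [-1.52  0.37 -0.98] w 1.003 g 0.0
units [0. 0. 0.]
t 13.5 p [-0.1021  0.7243  0.7914] R [[-0.036, 0.999, -0.026], [0.752, 0.045, 0.658], [0.658, 0.004, -0.753]] q [-2.31  0.41  1.16  0.74 -0.56  1.47 -1.44] f [-1.52  0.37 -0.98] w 1.003 g 0.0
units [-1.88 10.02  0.24]
[0.2, 0.7, 0.75] 0.0 [-1.74, 0.35, 1.05, 0.9, -0.83, 1.49, -0.92]
[0.45, 0.5, 0.7] 0.0 [-1.1, 0.37, 1.0, 1.02, -1.05, 1.72, -0.37]
[0.55, 0.2, 0.55] 0.0 [-0.55, 0.45, 1.0, 1.34, -1.03, 1.87, 0.37]
[0.55, -0.1, 0.4] 0.0 [0.05, 0.7, 0.91, 1.35, -0.91, 1.97, 0.97]
```

jog_arm(
  rows=[
    {"x": -0.19, "y": 1, "z": 0.02, "turn": 0, "gripper": -1},
    {"x": -0.19, "y": 1, "z": 0.02, "turn": 0, "gripper": -1},
    {"x": -0.19, "y": 1, "z": 0.02, "turn": 0, "gripper": -1},
    {"x": -0.19, "y": 1, "z": 0.02, "turn": 0, "gripper": -1},
    {"x": -0.19, "y": 1, "z": 0.02, "turn": 0, "gripper": -1},
    {"x": -0.19, "y": 1, "z": 0.02, "turn": 0, "gripper": -1},
    {"x": -0.19, "y": 1, "z": 0.02, "turn": 0, "gripper": -1},
    {"x": -0.19, "y": 1, "z": 0.02, "turn": 0, "gripper": -1},
    {"x": -0.19, "y": 1, "z": 0.02, "turn": 0, "gripper": -1},
    {"x": -0.19, "y": 1, "z": 0.02, "turn": 0, "gripper": -1},
  ],
)

```text
time: 14.33
tcp_pos: [0.203, 0.6958, 0.7577]
ee_rot: [[-0.04, 0.999, -0.028], [0.745, 0.048, 0.665], [0.665, 0.006, -0.747]]
contact_force: [0.3, 0.7, 0.1]
width: 1.001
grip_force: 0.0
```

jog_arm(
  rows=[
    {"x": -0.64, "y": 0.8, "z": -0.34, "turn": 0, "gripper": -1},
    {"x": -0.64, "y": 0.8, "z": -0.34, "turn": 0, "gripper": -1},
    {"x": -0.64, "y": 0.8, "z": -0.34, "turn": 0, "gripper": -1},
    {"x": -0.64, "y": 0.8, "z": -0.34, "turn": 0, "gripper": -1},
    {"x": -0.64, "y": 0.8, "z": -0.34, "turn": 0, "gripper": -1},
    {"x": -0.64, "y": 0.8, "z": -0.34, "turn": 0, "gripper": -1},
    {"x": -0.64, "y": 0.8, "z": -0.34, "turn": 0, "gripper": -1},
    {"x": -0.64, "y": 0.8, "z": -0.34, "turn": 0, "gripper": -1},
    {"x": -0.64, "y": 0.8, "z": -0.34, "turn": 0, "gripper": -1},
    {"x": -0.64, "y": 0.8, "z": -0.34, "turn": 0, "gripper": -1},
  ],
)

```text
time: 15.17
tcp_pos: [0.4529, 0.4954, 0.707]
ee_rot: [[-0.04, 0.999, -0.027], [0.746, 0.048, 0.664], [0.665, 0.006, -0.747]]
contact_force: [0.1, 0.4, -0.0]
width: 0.997
grip_force: 0.0
```

```bash
python3 - <<'E'
from h import *
log();go([.55,.2,.6])
import s3
s3.T=s3.R
pk=s3.pick+s3.T[:,2]*.012
for l in s3.run([[.55,.2,.6],[.5,-.2,.45],pk-s3.T[:,2]*.15,pk,pk+[0,0,.12],st(-.05,0,.16)+s3.T[:,2]*.012,st(0,0,.13)+s3.T[:,2]*.012]): print(*l)
E
```

```text
t 15.17 p [0.4529 0.4954 0.707 ] R [[-0.04, 0.999, -0.027], [0.746, 0.048, 0.664], [0.665, 0.006, -0.747]] q [-1.05  0.37  0.94  0.99 -1.03  1.69 -0.37] f [ 0.14  0.37 -0.04] w 0.997 g 0.0
units [0. 0. 0.]
t 15.17 p [0.4529 0.4954 0.707 ] R [[-0.04, 0.999, -0.027], [0.746, 0.048, 0.664], [0.665, 0.006, -0.747]] q [-1.05  0.37  0.94  0.99 -1.03  1.69 -0.37] f [ 0.14  0.37 -0.04] w 0.997 g 0.0
units [-9.85  2.74 -3.97]
[0.55, 0.2, 0.6] 0.0 [-0.5, 0.43, 0.95, 1.22, -1.04, 1.94, 0.26]
[0.5, -0.2, 0.45] 0.0 [0.48, 0.6, 0.39, 1.19, -0.66, 1.97, 0.85]
[0.54, -0.19, 0.15] 0.0 [0.45, 0.91, 0.35, 1.45, -0.73, 1.49, 1.12]
[0.54, -0.09, 0.04] 0.0 [0.35, 1.0, 0.28, 1.66, -0.86, 1.22, 1.23]
[0.54, -0.09, 0.16] 0.0 [0.33, 0.82, 0.32, 1.64, -0.79, 1.37, 1.1]
[0.55, 0.17, 0.15] 0.0 [-0.04, 0.74, 0.21, 1.87, -1.03, 1.07, 0.95]
[0.6, 0.18, 0.12] 0.0 [-0.05, 0.83, 0.2, 1.74, -1.04, 1.08, 0.91]
```

jog_arm(
  rows=[
    {"x": -1, "y": 0.04, "z": -0.34, "turn": 0, "gripper": -1},
    {"x": -1, "y": 0.04, "z": -0.34, "turn": 0, "gripper": -1},
    {"x": -1, "y": 0.04, "z": -0.34, "turn": 0, "gripper": -1},
    {"x": -1, "y": 0.04, "z": -0.34, "turn": 0, "gripper": -1},
    {"x": -1, "y": 0.04, "z": -0.34, "turn": 0, "gripper": -1},
    {"x": -1, "y": 0.04, "z": -0.34, "turn": 0, "gripper": -1},
    {"x": -1, "y": 0.04, "z": -0.34, "turn": 0, "gripper": -1},
    {"x": -1, "y": 0.04, "z": -0.34, "turn": 0, "gripper": -1},
    {"x": -1, "y": 0.04, "z": -0.34, "turn": 0, "gripper": -1},
    {"x": -1, "y": 0.04, "z": -0.34, "turn": 0, "gripper": -1},
  ],
)

```text
time: 16.0
tcp_pos: [0.4781, 0.204, 0.5836]
ee_rot: [[-0.04, 0.999, -0.027], [0.746, 0.048, 0.664], [0.665, 0.006, -0.747]]
contact_force: [0.6, -0.2, 0.6]
width: 1.002
grip_force: 0.0
```

jog_arm(
  rows=[
    {"x": -1, "y": 0, "z": -0.17, "turn": 0, "gripper": -1},
    {"x": -1, "y": 0, "z": -0.17, "turn": 0, "gripper": -1},
    {"x": -1, "y": 0, "z": -0.17, "turn": 0, "gripper": -1},
    {"x": -1, "y": 0, "z": -0.17, "turn": 0, "gripper": -1},
    {"x": -1, "y": 0, "z": -0.17, "turn": 0, "gripper": -1},
    {"x": -1, "y": 0, "z": -0.17, "turn": 0, "gripper": -1},
    {"x": -1, "y": 0, "z": -0.17, "turn": 0, "gripper": -1},
    {"x": -1, "y": 0, "z": -0.17, "turn": 0, "gripper": -1},
    {"x": -1, "y": 0, "z": -0.17, "turn": 0, "gripper": -1},
    {"x": -1, "y": 0, "z": -0.17, "turn": 0, "gripper": -1},
    {"x": -1, "y": 0, "z": -0.17, "turn": 0, "gripper": -1},
    {"x": -1, "y": 0, "z": -0.17, "turn": 0, "gripper": -1},
  ],
)

```text
time: 17.0
tcp_pos: [0.4939, -0.1053, 0.3891]
ee_rot: [[-0.04, 0.999, -0.028], [0.746, 0.048, 0.664], [0.664, 0.005, -0.747]]
contact_force: [0.2, -0.1, 0.4]
width: 1.004
grip_force: 0.0
```

```bash
cat > can.py <<'E'
from h import *
def can(c,zc=.074):
    P=pts(c);H=cv2.cvtColor(c['pixels'],cv2.COLOR_BGR2HSV)
    ok=(c['depth']>0)&(np.hypot(P[...,0]-.537,P[...,1]+.097)<.045)
    t=ok&(abs(P[...,2]-.0745)<.008);b=ok&(P[...,2]>.088)&(P[...,2]<.135)
    out=[]
    if t.sum()>30:
        Q=P[t][:,:2].astype(np.float32);out.append(('lid',t.sum(),np.round(cv2.minEnclosingCircle(Q),4) if 0 else [np.round(v,4) for v in cv2.minEnclosingCircle(Q)],np.median(Q,0).round(4)))
    if b.sum()>4:
        Q=P[b];l=cv2.fitLine(Q[:,:2].astype(np.float32),2,0,.01,.01).ravel();out.append(('bail',b.sum(),Q.mean(0).round(4),Q[:,2].max().round(4),np.degrees(np.arctan2(l[1],l[0])).round(1)))
    return out
if __name__=='__main__':
    go([.5,-.2,.33])
    for n in('side','top'): print(n,can(dict(np.load(f'pics/{n}0.npz'))))
    s=sensors.state();R=s['ee_rot'];pk=np.array([.537,-.097,.04])
    go(pk+R[:,2]*(.012-.15))
E
python3 can.py
```

```text
t 17.0 p [ 0.4939 -0.1053  0.3891] R [[-0.04, 0.999, -0.028], [0.746, 0.048, 0.664], [0.664, 0.005, -0.747]] q [ 0.06  0.64  0.91  1.51 -0.86  1.9   1.09] f [ 0.19 -0.07  0.42] w 1.004 g 0.0
units [-3.67  0.04 -0.63]
side [('lid', np.int64(203), [array([ 0.5379, -0.0971]), np.float64(0.0315)], array([ 0.5383, -0.0927], dtype=float32)), ('bail', np.int64(28), array([ 0.5369, -0.0881,  0.1079]), np.float64(0.1231), np.float32(86.8))]
top [('lid', np.int64(247), [array([ 0.5378, -0.0992]), np.float64(0.0293)], array([ 0.5347, -0.098 ], dtype=float32)), ('bail', np.int64(29), array([ 0.5379, -0.0968,  0.1135]), np.float64(0.1242), np.float32(87.4))]
t 17.0 p [ 0.4939 -0.1053  0.3891] R [[-0.04, 0.999, -0.028], [0.746, 0.048, 0.664], [0.664, 0.005, -0.747]] q [ 0.06  0.64  0.91  1.51 -0.86  1.9   1.09] f [ 0.19 -0.07  0.42] w 1.004 g 0.0
units [-7.58  1.39  4.24]
```

jog_arm(
  rows=[
    {"x": -0.94, "y": 0.18, "z": 0, "turn": 0, "gripper": -1},
    {"x": -0.94, "y": 0.18, "z": 0, "turn": 0, "gripper": -1},
    {"x": -0.94, "y": 0.18, "z": 0, "turn": 0, "gripper": -1},
    {"x": -0.94, "y": 0.18, "z": 0, "turn": 0, "gripper": -1},
    {"x": -0.94, "y": 0.18, "z": 0, "turn": 0, "gripper": -1},
    {"x": -0.94, "y": 0.18, "z": 0, "turn": 0, "gripper": -1},
    {"x": -0.94, "y": 0.18, "z": 0, "turn": 0, "gripper": -1},
    {"x": -0.94, "y": 0.18, "z": 0.5, "turn": 0, "gripper": -1},
    {"x": 0, "y": 0, "z": 1, "turn": 0, "gripper": -1},
    {"x": 0, "y": 0, "z": 1, "turn": 0, "gripper": -1},
    {"x": 0, "y": 0, "z": 1, "turn": 0, "gripper": -1},
    {"x": 0, "y": 0, "z": 1, "turn": 0, "gripper": -1},
  ],
)

```text
time: 18.0
tcp_pos: [0.5418, -0.1798, 0.1379]
ee_rot: [[-0.039, 0.999, -0.028], [0.746, 0.048, 0.664], [0.664, 0.005, -0.747]]
contact_force: [0.6, -0.2, -0.5]
width: 1.002
grip_force: 0.0
```

```bash
python3 - <<'E'
from can import *
R=sensors.state()['ee_rot'];go(np.array([.538,-.0975,.045])+.017*R[:,2])
for n in('side','top'): print(n,can(grab(n)))
E
```

```text
t 18.0 p [ 0.5418 -0.1798  0.1379] R [[-0.039, 0.999, -0.028], [0.746, 0.048, 0.664], [0.664, 0.005, -0.747]] q [ 0.23  1.02  0.78  1.5  -1.    1.67  1.35] f [ 0.56 -0.21 -0.52] w 1.002 g 0.0
units [-0.   -0.01  4.71]
side [('lid', np.int64(204), [array([ 0.5366, -0.0966]), np.float64(0.03)], array([ 0.539 , -0.0943], dtype=float32)), ('bail', np.int64(25), array([ 0.5369, -0.0879,  0.1108]), np.float64(0.1234), np.float32(86.2))]
top [('lid', np.int64(212), [array([ 0.5382, -0.0992]), np.float64(0.0293)], array([ 0.5351, -0.095 ], dtype=float32)), ('bail', np.int64(22), array([ 0.5384, -0.0883,  0.1128]), np.float64(0.1242), np.float32(87.9))]
```

jog_arm(
  rows=[
    {"x": 0, "y": 0, "z": 0.9, "turn": 0, "gripper": -1},
    {"x": 0, "y": 0, "z": 0.9, "turn": 0, "gripper": -1},
    {"x": 0, "y": 0, "z": 0.9, "turn": 0, "gripper": -1},
    {"x": 0, "y": 0, "z": 0.9, "turn": 0, "gripper": -1},
    {"x": 0, "y": 0, "z": 0.7, "turn": 0, "gripper": -1},
    {"x": 0, "y": 0, "z": 0.4, "turn": 0, "gripper": -1},
    {"x": 0, "y": 0, "z": 0, "turn": 0, "gripper": -1},
  ],
)

```text
time: 18.68
tcp_pos: [0.5378, -0.085, 0.0335]
ee_rot: [[-0.04, 0.999, -0.03], [0.744, 0.049, 0.666], [0.667, 0.004, -0.745]]
contact_force: [0.6, -0.6, 0.3]
width: 1.0
grip_force: 0.0
```

```bash
python3 - <<'E'
from can import *
R=sensors.state()['ee_rot'];go(np.array([.538,-.0975,.045])+.017*R[:,2])
E
```

```text
t 18.68 p [ 0.5378 -0.085   0.0335] R [[-0.04, 0.999, -0.03], [0.744, 0.049, 0.666], [0.667, 0.004, -0.745]] q [ 0.17  1.07  0.59  1.69 -1.08  1.39  1.4 ] f [ 0.63 -0.59  0.26] w 1.0 g 0.0
units [-0.05 -0.01  0.  ]
```

jog_arm(
  rows=[
    {"x": 0, "y": 0, "z": 0, "turn": 0, "gripper": -0.5},
    {"x": 0, "y": 0, "z": 0, "turn": 0, "gripper": -0.25},
    {"x": 0, "y": 0, "z": 0, "turn": 0, "gripper": 0},
    {"x": 0, "y": 0, "z": 0, "turn": 0, "gripper": 1},
    {"x": 0, "y": 0, "z": 0, "turn": 0, "gripper": 1},
    {"x": 0, "y": 0, "z": 0, "turn": 0, "gripper": 1},
    {"x": 0, "y": 0, "z": 0, "turn": 0, "gripper": 1},
    {"x": 0, "y": 0, "z": 0, "turn": 0, "gripper": 1},
  ],
  squeeze=25,
)

```text
time: 19.35
tcp_pos: [0.5382, -0.087, 0.0346]
ee_rot: [[-0.039, 0.999, -0.027], [0.746, 0.047, 0.664], [0.665, 0.006, -0.747]]
contact_force: [1.0, -1.0, 2.1]
width: 0.595
grip_force: 25.0
```

```bash
python3 - <<'E'
from can import *
s=sensors.state();go(s['tcp_pos']+[0,0,.11])
E
```

```text
t 19.35 p [ 0.5382 -0.087   0.0346] R [[-0.039, 0.999, -0.027], [0.746, 0.047, 0.664], [0.665, 0.006, -0.747]] q [ 0.17  1.07  0.59  1.69 -1.08  1.39  1.4 ] f [ 1.03 -1.01  2.08] w 0.595 g 25.0
units [ 2.44  0.02 -2.74]
```

jog_arm(
  rows=[
    {"x": 0.2, "y": 0, "z": -0.22, "turn": 0, "gripper": 1},
    {"x": 0.45, "y": 0, "z": -0.5, "turn": 0, "gripper": 1},
    {"x": 0.5, "y": 0, "z": -0.56, "turn": 0, "gripper": 1},
    {"x": 0.5, "y": 0, "z": -0.56, "turn": 0, "gripper": 1},
    {"x": 0.5, "y": 0, "z": -0.56, "turn": 0, "gripper": 1},
    {"x": 0.3, "y": 0, "z": -0.33, "turn": 0, "gripper": 1},
    {"x": 0.1, "y": 0, "z": -0.11, "turn": 0, "gripper": 1},
    {"x": 0, "y": 0, "z": 0, "turn": 0, "gripper": 1},
  ],
)

```text
time: 20.02
tcp_pos: [0.5375, -0.0864, 0.1495]
ee_rot: [[-0.04, 0.999, -0.027], [0.747, 0.047, 0.664], [0.664, 0.006, -0.748]]
contact_force: [-0.5, 0.6, -2.2]
width: 0.592
grip_force: 25.0
```

```bash
python3 - <<'E'
from can import *
go(st(-.07,0,.233)-np.array([0,-.0105,.0834]))
E
```

```text
t 20.02 p [ 0.5375 -0.0864  0.1495] R [[-0.04, 0.999, -0.027], [0.747, 0.047, 0.664], [0.664, 0.006, -0.748]] q [ 0.14  0.9   0.65  1.67 -0.98  1.5   1.28] f [-0.54  0.61 -2.19] w 0.592 g 24.99
units [6.47 0.3  5.75]
```

jog_arm(
  rows=[
    {"x": 0.3, "y": 0.02, "z": 0.28, "turn": 0, "gripper": 1},
    {"x": 0.55, "y": 0.03, "z": 0.49, "turn": 0, "gripper": 1},
    {"x": 0.65, "y": 0.03, "z": 0.58, "turn": 0, "gripper": 1},
    {"x": 0.65, "y": 0.03, "z": 0.58, "turn": 0, "gripper": 1},
    {"x": 0.65, "y": 0.03, "z": 0.58, "turn": 0, "gripper": 1},
    {"x": 0.65, "y": 0.03, "z": 0.58, "turn": 0, "gripper": 1},
    {"x": 0.65, "y": 0.03, "z": 0.58, "turn": 0, "gripper": 1},
    {"x": 0.65, "y": 0.03, "z": 0.58, "turn": 0, "gripper": 1},
    {"x": 0.65, "y": 0.03, "z": 0.58, "turn": 0, "gripper": 1},
    {"x": 0.55, "y": 0.03, "z": 0.49, "turn": 0, "gripper": 1},
    {"x": 0.4, "y": 0.02, "z": 0.36, "turn": 0, "gripper": 1},
    {"x": 0.12, "y": 0, "z": 0.07, "turn": 0, "gripper": 1},
  ],
)

```text
time: 21.02
tcp_pos: [0.5316, 0.1784, 0.1486]
ee_rot: [[-0.04, 0.999, -0.034], [0.743, 0.053, 0.667], [0.668, 0.001, -0.744]]
contact_force: [-0.6, 0.0, -2.5]
width: 0.59
grip_force: 25.0
```

```bash
cat > bail.py <<'E'
from can import *
def look(tag=None):
    s=sensors.state();e=s['tcp_pos']+[0,-.0105,.0834];print('expected bail local',((e-O)@SR).round(4))
    for n in('side','top'):
        c=grab(n);L=(pts(c)-O)@SR;l=(e-O)@SR;hsv=cv2.cvtColor(c['pixels'],cv2.COLOR_BGR2HSV)
        ok=(c['depth']>0)&(abs(L[...,0]-l[0])<.015)&(abs(L[...,1]-l[1])<.03)&(L[...,2]>l[2]-.025)&(L[...,2]<l[2]+.015)&(hsv[...,1]<120)
        Q=L[ok];print(n,len(Q),Q.mean(0).round(4) if len(Q) else '',Q[:,2].max().round(4) if len(Q) else '')
        hk=(c['depth']>0)&(abs(L[...,0])<.03)&(abs(L[...,1])<.008)&(L[...,2]>.19)&(L[...,2]<.25)
        Q=L[hk];print('  hook',len(Q),np.percentile(Q,[2,50,98],0).round(3).tolist() if len(Q) else '')
        if tag and n=='side': a=c['pixels'][170:250,190:290];cv2.imwrite(f'pics/{tag}.png',cv2.resize(a,None,fx=7,fy=7,interpolation=2))
if __name__=='__main__':
    import sys
    look(sys.argv[1] if len(sys.argv)>1 else None);go(st(0.001,0,.233)-np.array([0,-.0105,.0834]))
E
python3 bail.py b1
```

```text
expected bail local [-0.0716  0.0054  0.232 ]
side 36 [-0.0708  0.0139  0.2267] 0.239
  hook 51 [[-0.018, -0.002, 0.201], [0.009, 0.002, 0.216], [0.02, 0.004, 0.247]]
top 37 [-0.0721  0.0007  0.2279] 0.2412
  hook 0 
t 21.12 p [0.533  0.1748 0.1484] R [[-0.039, 0.999, -0.031], [0.745, 0.049, 0.665], [0.666, 0.003, -0.746]] q [-0.07  0.72  0.24  1.93 -1.09  1.04  1.02] f [ 0.25  0.69 -2.22] w 0.592 g 24.99
units [0.21 2.38 0.14]
```

View pics/b1.png

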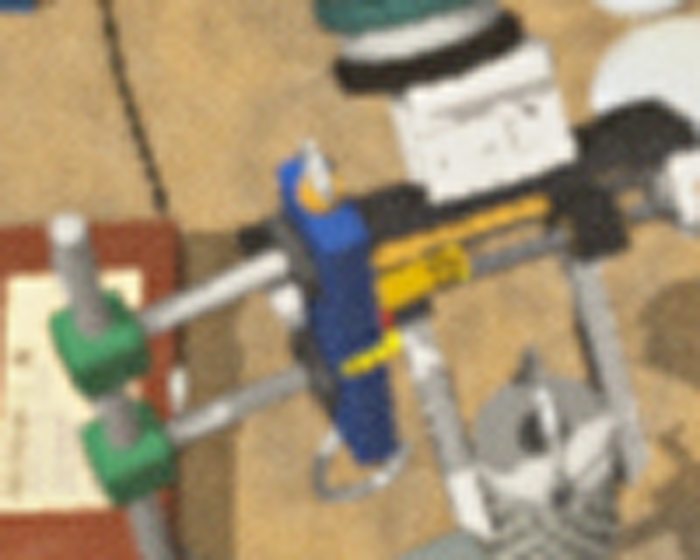

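jog_arm(
  rows=[
    {"x": 0.05, "y": 0.2, "z": 0.03, "turn": 0, "gripper": 1},
    {"x": 0.03, "y": 0.3, "z": 0.02, "turn": 0, "gripper": 1},
    {"x": 0.03, "y": 0.3, "z": 0.02, "turn": 0, "gripper": 1},
    {"x": 0.02, "y": 0.3, "z": 0.01, "turn": 0, "gripper": 1},
    {"x": 0.02, "y": 0.3, "z": 0.01, "turn": 0, "gripper": 1},
    {"x": 0.02, "y": 0.3, "z": 0.01, "turn": 0, "gripper": 1},
    {"x": 0.02, "y": 0.3, "z": 0.01, "turn": 0, "gripper": 1},
    {"x": 0.02, "y": 0.26, "z": 0.02, "turn": 0, "gripper": 1},
    {"x": 0, "y": 0.12, "z": 0.01, "turn": 0, "gripper": 1},
    {"x": 0, "y": 0, "z": 0, "turn": 0, "gripper": 1},
  ],
)

```text
time: 21.95
tcp_pos: [0.6061, 0.1845, 0.1502]
ee_rot: [[-0.039, 0.999, -0.027], [0.746, 0.047, 0.664], [0.665, 0.005, -0.747]]
contact_force: [-0.3, 0.1, -2.3]
width: 0.587
grip_force: 25.0
```

```bash
python3 bail.py b2; python3 -c "
from h import *
mark()"
```

```text
expected bail local [ 0.0029 -0.0017  0.2336]
side 36 [0.0074 0.0098 0.2259] 0.2468
  hook 101 [[-0.024, -0.006, 0.19], [0.009, 0.002, 0.195], [0.028, 0.007, 0.247]]
top 9 [-0.0027 -0.0191  0.2209] 0.2326
  hook 26 [[-0.027, -0.008, 0.19], [-0.018, -0.004, 0.192], [0.006, 0.006, 0.197]]
t 22.05 p [0.6049 0.1844 0.1502] R [[-0.038, 0.999, -0.028], [0.746, 0.047, 0.664], [0.665, 0.004, -0.747]] q [-0.09  0.79  0.25  1.73 -1.06  1.11  0.89] f [-0.16  0.3  -2.53] w 0.591 g 24.99
units [ 0.02 -0.03  0.05]
tab 65 [[-0.0469, -0.0048, 0.3272], [-0.0328, 0.0021, 0.3316], [-0.0181, 0.007, 0.3347]]
red 0
```

View pics/b2.png

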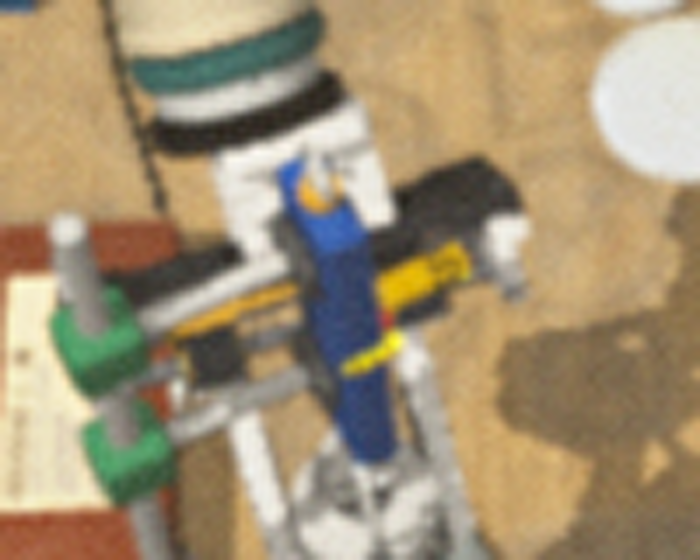

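jog_arm(
  rows=[
    {"x": -0.067, "y": 0, "z": 0.075, "turn": 0, "gripper": 1},
    {"x": -0.067, "y": 0, "z": 0.075, "turn": 0, "gripper": 1},
    {"x": -0.067, "y": 0, "z": 0.075, "turn": 0, "gripper": 1},
    {"x": -0.067, "y": 0, "z": 0.075, "turn": 0, "gripper": 1},
    {"x": -0.067, "y": 0, "z": 0.075, "turn": 0, "gripper": 1},
    {"x": -0.067, "y": 0, "z": 0.075, "turn": 0, "gripper": 1},
    {"x": -0.067, "y": 0, "z": 0.075, "turn": 0, "gripper": 1},
    {"x": -0.045, "y": 0, "z": 0.05, "turn": 0, "gripper": 1},
    {"x": 0, "y": 0, "z": 0, "turn": 0, "gripper": 1},
  ],
)

```text
time: 22.85
tcp_pos: [0.6051, 0.1844, 0.1268]
ee_rot: [[-0.038, 0.999, -0.028], [0.746, 0.047, 0.664], [0.665, 0.004, -0.747]]
contact_force: [-0.4, -1.0, -1.7]
width: 0.591
grip_force: 25.0
```

```bash
cat > w.py <<'E'
from h import *
F=[];Z=[]
c=None
for i in range(8):
    c=read_camera('side');s=sensors.state();F.append(s['contact_force']);Z.append(s['tcp_pos'])
F=np.array(F);print('t',s['time'],'F',F.mean(0).round(2),'sd',F.std(0).round(2),'pos',np.mean(Z,0).round(4),'bail',((np.mean(Z,0)+[0,-.0105,.0834]-O)@SR).round(4))
mark()
E
python3 w.py
```

```text
t 23.25 F [ 0.05 -0.08 -2.21] sd [0.57 0.59 0.5 ] pos [0.6054 0.1844 0.1274] bail [ 0.0022 -0.0017  0.2108]
tab 63 [[-0.0468, -0.0043, 0.3278], [-0.0326, 0.0018, 0.3316], [-0.0178, 0.007, 0.3348]]
red 2 [-0.0123, 0.0147, 0.3353]
```

jog_arm(
  rows=[
    {"x": -0.026, "y": 0, "z": 0.03, "turn": 0, "gripper": 1},
    {"x": -0.026, "y": 0, "z": 0.03, "turn": 0, "gripper": 1},
    {"x": -0.026, "y": 0, "z": 0.03, "turn": 0, "gripper": 1},
    {"x": -0.026, "y": 0, "z": 0.03, "turn": 0, "gripper": 1},
    {"x": -0.026, "y": 0, "z": 0.03, "turn": 0, "gripper": 1},
    {"x": -0.026, "y": 0, "z": 0.03, "turn": 0, "gripper": 1},
    {"x": -0.026, "y": 0, "z": 0.03, "turn": 0, "gripper": 1},
    {"x": -0.026, "y": 0, "z": 0.03, "turn": 0, "gripper": 1},
    {"x": -0.026, "y": 0, "z": 0.03, "turn": 0, "gripper": 1},
    {"x": -0.026, "y": 0, "z": 0.03, "turn": 0, "gripper": 1},
    {"x": -0.026, "y": 0, "z": 0.03, "turn": 0, "gripper": 1},
    {"x": -0.026, "y": 0, "z": 0.03, "turn": 0, "gripper": 1},
  ],
)

```text
time: 24.3
tcp_pos: [0.6055, 0.1847, 0.1131]
ee_rot: [[-0.039, 0.999, -0.028], [0.746, 0.047, 0.665], [0.665, 0.005, -0.747]]
contact_force: [-0.9, -0.9, -0.8]
width: 0.593
grip_force: 25.0
```

```bash
python3 w.py
```

```text
t 24.7 F [-0.15 -0.29 -0.92] sd [0.57 0.39 0.25] pos [0.6054 0.1847 0.113 ] bail [ 0.0022 -0.0015  0.1964]
tab 62 [[-0.0471, -0.0053, 0.317], [-0.0322, 0.002, 0.3211], [-0.018, 0.0068, 0.3247]]
red 2 [-0.0116, 0.0146, 0.3264]
```

jog_arm(
  rows=[
    {"x": -0.018, "y": 0, "z": 0.02, "turn": 0, "gripper": 1},
    {"x": -0.018, "y": 0, "z": 0.02, "turn": 0, "gripper": 1},
    {"x": -0.018, "y": 0, "z": 0.02, "turn": 0, "gripper": 1},
    {"x": -0.013, "y": 0, "z": 0.015, "turn": 0, "gripper": 1},
    {"x": 0, "y": 0, "z": 0, "turn": 0, "gripper": 1},
  ],
)

```text
time: 25.17
tcp_pos: [0.6055, 0.1846, 0.11]
ee_rot: [[-0.038, 0.999, -0.028], [0.746, 0.047, 0.665], [0.665, 0.005, -0.747]]
contact_force: [-0.5, 0.1, 0.2]
width: 0.592
grip_force: 25.0
```

```bash
sed -i 's/range(8)/range(20)/' w.py; python3 w.py
```

```text
t 26.1667 F [-0.3  -0.11 -0.52] sd [0.47 0.43 0.49] pos [0.6055 0.1846 0.11  ] bail [ 0.0022 -0.0015  0.1934]
tab 60 [[-0.0466, -0.0039, 0.3143], [-0.0316, 0.0019, 0.3192], [-0.019, 0.0074, 0.3224]]
red 2 [-0.0119, 0.0139, 0.3251]
```

jog_arm(
  rows=[
    {"x": -0.018, "y": 0, "z": 0.02, "turn": 0, "gripper": 1},
    {"x": -0.018, "y": 0, "z": 0.02, "turn": 0, "gripper": 1},
    {"x": -0.018, "y": 0, "z": 0.02, "turn": 0, "gripper": 1},
    {"x": -0.018, "y": 0, "z": 0.02, "turn": 0, "gripper": 1},
    {"x": -0.018, "y": 0, "z": 0.02, "turn": 0, "gripper": 1},
    {"x": 0, "y": 0, "z": 0, "turn": 0, "gripper": 1},
  ],
)

```text
time: 26.72
tcp_pos: [0.6054, 0.1847, 0.1058]
ee_rot: [[-0.038, 0.999, -0.028], [0.746, 0.047, 0.665], [0.665, 0.005, -0.747]]
contact_force: [-0.6, 0.8, -0.0]
width: 0.588
grip_force: 25.0
```

```bash
sed -i 's/range(20)/range(40)/' w.py; python3 w.py
```

```text
t 28.7167 F [-0.49  0.02  0.15] sd [0.49 0.51 0.41] pos [0.6055 0.1846 0.106 ] bail [ 0.0022 -0.0015  0.1894]
tab 61 [[-0.0467, -0.0052, 0.3103], [-0.032, 0.0014, 0.3142], [-0.0193, 0.0064, 0.3175]]
red 3 [-0.0126, 0.0161, 0.3202]
```

jog_arm(
  rows=[
    {"x": 0, "y": -0.03, "z": 0, "turn": 0, "gripper": 1},
    {"x": 0, "y": -0.03, "z": 0, "turn": 0, "gripper": 1},
    {"x": 0, "y": 0, "z": 0, "turn": 0, "gripper": 1},
    {"x": 0, "y": 0, "z": 0, "turn": 0, "gripper": 1},
  ],
  squeeze=12,
)

```text
time: 29.1
tcp_pos: [0.6037, 0.1847, 0.1061]
ee_rot: [[-0.039, 0.999, -0.028], [0.746, 0.047, 0.665], [0.665, 0.005, -0.747]]
contact_force: [0.6, 1.6, -0.3]
width: 0.592
grip_force: 12.0
```

```bash
sed -i 's/range(40)/range(24)/' w.py; python3 w.py
```

```text
t 30.3 F [0.59 0.98 0.07] sd [0.54 0.46 0.45] pos [0.6037 0.1846 0.106 ] bail [ 0.0005 -0.0012  0.1894]
tab 62 [[-0.047, -0.0048, 0.3092], [-0.0316, 0.0024, 0.3148], [-0.018, 0.0066, 0.3179]]
red 2 [-0.011, 0.0154, 0.3233]
```

jog_arm(
  rows=[
    {"x": 0, "y": 0.025, "z": 0, "turn": 0, "gripper": 1},
    {"x": 0, "y": 0, "z": 0, "turn": 0, "gripper": 1},
    {"x": 0, "y": 0, "z": 0, "turn": 0, "gripper": 1},
  ],
  squeeze=3,
)

```text
time: 30.6
tcp_pos: [0.604, 0.1844, 0.1058]
ee_rot: [[-0.038, 0.999, -0.028], [0.746, 0.048, 0.664], [0.665, 0.004, -0.747]]
contact_force: [-1.3, -0.0, 0.5]
width: 0.596
grip_force: 3.0
```

```bash
python3 w.py
```

```text
t 31.8 F [-1.48 -0.04 -0.  ] sd [0.61 0.46 0.45] pos [0.6043 0.1846 0.106 ] bail [ 0.001  -0.0014  0.1894]
tab 62 [[-0.0463, -0.005, 0.3104], [-0.0326, 0.0021, 0.3144], [-0.0182, 0.0068, 0.3179]]
red 2 [-0.011, 0.0153, 0.323]
```

jog_arm(
  rows=[
    {"x": 0, "y": -0.015, "z": 0, "turn": 0, "gripper": 1},
    {"x": 0, "y": 0, "z": 0, "turn": 0, "gripper": 1},
    {"x": 0, "y": 0, "z": 0, "turn": 0, "gripper": 1},
  ],
  squeeze=3,
)

```text
time: 32.1
tcp_pos: [0.6043, 0.1844, 0.1061]
ee_rot: [[-0.038, 0.999, -0.027], [0.746, 0.047, 0.664], [0.665, 0.005, -0.747]]
contact_force: [-0.3, 0.8, 0.9]
width: 0.595
grip_force: 3.0
```

```bash
python3 w.py
```

```text
t 33.3 F [0.08 0.3  0.15] sd [0.58 0.6  0.58] pos [0.6041 0.1845 0.106 ] bail [ 0.0009 -0.0014  0.1894]
tab 62 [[-0.0465, -0.0042, 0.3109], [-0.0324, 0.0026, 0.3151], [-0.0176, 0.0071, 0.3186]]
red 1 [-0.0112, 0.0152, 0.3251]
```

jog_arm(
  rows=[
    {"x": 0, "y": 0, "z": 0, "turn": 0, "gripper": -0.2},
    {"x": 0, "y": 0, "z": 0, "turn": 0, "gripper": -0.22},
    {"x": 0, "y": 0, "z": 0, "turn": 0, "gripper": -0.25},
    {"x": 0, "y": 0, "z": 0, "turn": 0, "gripper": -0.3},
  ],
  squeeze=3,
)

```text
time: 33.68
tcp_pos: [0.6038, 0.1845, 0.1059]
ee_rot: [[-0.038, 0.999, -0.028], [0.746, 0.047, 0.664], [0.665, 0.005, -0.747]]
contact_force: [-0.3, 0.2, 0.2]
width: 0.645
grip_force: 0.0
```

```bash
python3 w.py; python3 -c "
from h import *
go([0,0,0])"
```

```text
t 34.8833 F [-0.12 -0.19  0.07] sd [0.49 0.5  0.52] pos [0.6039 0.1845 0.106 ] bail [ 0.0007 -0.0013  0.1894]
tab 61 [[-0.0465, -0.0044, 0.3108], [-0.0328, 0.0017, 0.3144], [-0.0187, 0.0064, 0.3175]]
red 1 [-0.0113, 0.0151, 0.325]
t 34.93 p [0.604  0.1846 0.106 ] R [[-0.038, 0.999, -0.028], [0.746, 0.047, 0.664], [0.665, 0.005, -0.747]] q [-0.04  0.85  0.17  1.75 -1.07  1.02  0.94] f [-0.29 -0.17 -0.22] w 0.651 g 0.0
units [ -6.16 -20.42  -0.89]
```

jog_arm(
  rows=[
    {"x": 0, "y": 0, "z": 0, "turn": 0, "gripper": -0.45},
    {"x": 0, "y": 0, "z": 0, "turn": 0, "gripper": -0.6},
    {"x": 0, "y": 0, "z": 0, "turn": 0, "gripper": -0.8},
    {"x": 0, "y": 0, "z": 0, "turn": 0, "gripper": -0.8},
    {"x": 0, "y": 0, "z": -0.2, "turn": 0, "gripper": -0.8},
    {"x": 0, "y": 0, "z": -0.4, "turn": 0, "gripper": -0.8},
    {"x": 0, "y": 0, "z": -0.6, "turn": 0, "gripper": -0.8},
    {"x": 0, "y": 0, "z": -0.7, "turn": 0, "gripper": -0.8},
    {"x": 0, "y": 0, "z": -0.7, "turn": 0, "gripper": -0.8},
    {"x": 0, "y": 0, "z": -0.7, "turn": 0, "gripper": -0.8},
    {"x": 0, "y": 0, "z": -0.7, "turn": 0, "gripper": -0.8},
    {"x": 0, "y": 0, "z": -0.5, "turn": 0, "gripper": -0.8},
  ],
)

```text
time: 35.93
tcp_pos: [0.6084, 0.092, 0.209]
ee_rot: [[-0.038, 0.999, -0.025], [0.747, 0.045, 0.663], [0.664, 0.007, -0.748]]
contact_force: [0.5, -0.3, 0.3]
width: 0.897
grip_force: 0.0
```

```bash
cat > fin.py <<'E'
from h import *
for k in range(6):
    c=mark() if k in(0,5) else grab('side')
    L=(pts(c)-O)@SR;m=(c['depth']>0)&(abs(L[...,0])<.045)&(abs(L[...,1])<.045)&(L[...,2]>.065)&(L[...,2]<.16)
    t=m&(abs(L[...,2]-.145)<.008);print('can',m.sum(),np.median(L[m],0).round(4),'lid',t.sum(),L[t].mean(0).round(4))
cv2.imwrite('pics/f.png',cv2.resize(c['pixels'][160:260,180:305],None,fx=6,fy=6,interpolation=2))
go([0,0,0])
E
python3 fin.py
```

```text
tab 61 [[-0.0466, -0.0046, 0.3109], [-0.0332, 0.0026, 0.3152], [-0.0184, 0.0078, 0.3179]]
red 1 [-0.0102, 0.017, 0.3237]
can 480 [0.0047 0.0158 0.1435] lid 264 [0.0005 0.0053 0.1468]
can 478 [0.0053 0.0161 0.1435] lid 261 [0.0008 0.0049 0.1466]
can 478 [0.0054 0.0165 0.1431] lid 261 [0.001  0.0051 0.1465]Traceback (most recent call last):
  File "fin.py", line 3, in <module>
    c=mark() if k in(0,5) else grab('side')
                               ~~~~^^^^^^^^
  File "h.py", line 4, in grab
    c=read_camera(n)
ValueError: 200 camera calls are used up
```

jog_arm(
  rows=[
    {"x": 0, "y": 0, "z": -0.7, "turn": 0, "gripper": -0.8},
    {"x": 0, "y": 0, "z": -0.7, "turn": 0, "gripper": -0.8},
    {"x": 0, "y": 0, "z": -0.4, "turn": 0, "gripper": -0.8},
    {"x": 0, "y": 0, "z": 0, "turn": 0, "gripper": -0.8},
    {"x": 0, "y": 0, "z": 0, "turn": 0, "gripper": -0.8},
    {"x": 0, "y": 0, "z": 0, "turn": 0, "gripper": -0.8},
    {"x": 0, "y": 0, "z": 0, "turn": 0, "gripper": -0.8},
    {"x": 0, "y": 0, "z": 0, "turn": 0, "gripper": -0.8},
    {"x": 0, "y": 0, "z": 0, "turn": 0, "gripper": -0.8},
    {"x": 0, "y": 0, "z": 0, "turn": 0, "gripper": -0.8},
    {"x": 0, "y": 0, "z": 0, "turn": 0, "gripper": -0.8},
    {"x": 0, "y": 0, "z": 0, "turn": 0, "gripper": -0.8},
  ],
)

```text
time: 37.08
tcp_pos: [0.6092, 0.0591, 0.2471]
ee_rot: [[-0.038, 0.999, -0.028], [0.746, 0.047, 0.665], [0.665, 0.005, -0.747]]
contact_force: [-0.3, -0.7, 0.3]
width: 0.9
grip_force: 0.0
```

jog_arm(
  rows=[
    {"x": 0, "y": 0, "z": 0, "turn": 0, "gripper": -0.8},
    {"x": 0, "y": 0, "z": 0, "turn": 0, "gripper": -0.8},
    {"x": 0, "y": 0, "z": 0, "turn": 0, "gripper": -0.8},
    {"x": 0, "y": 0, "z": 0, "turn": 0, "gripper": -0.8},
    {"x": 0, "y": 0, "z": 0, "turn": 0, "gripper": -0.8},
    {"x": 0, "y": 0, "z": 0, "turn": 0, "gripper": -0.8},
    {"x": 0, "y": 0, "z": 0, "turn": 0, "gripper": -0.8},
    {"x": 0, "y": 0, "z": 0, "turn": 0, "gripper": -0.8},
    {"x": 0, "y": 0, "z": 0, "turn": 0, "gripper": -0.8},
    {"x": 0, "y": 0, "z": 0, "turn": 0, "gripper": -0.8},
    {"x": 0, "y": 0, "z": 0, "turn": 0, "gripper": -0.8},
    {"x": 0, "y": 0, "z": 0, "turn": 0, "gripper": -0.8},
  ],
)

```text
time: 38.08
tcp_pos: [0.6092, 0.059, 0.2471]
ee_rot: [[-0.038, 0.999, -0.028], [0.746, 0.047, 0.664], [0.665, 0.005, -0.747]]
contact_force: [1.0, -0.4, 0.3]
width: 0.901
grip_force: 0.0
```

```bash
python3 -c "
from bench import env
print(env.hand_in())"
```

```text
the job is handed in; nothing more can be done
None
```

Handed in at about 38 s: the marker was slid up to zero first, and the canister hangs on the hook with the marker about 17 mm down, unmoved by the release; the 200 camera calls ran out just after I backed off, so the last two seconds before hand-in went unseen, and no verdict was returned.

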